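# Rack the dried glass coasters and stopper the carafe

## Task

Put the drinks things on this desk away: take every teal glass coaster off the sloped drying stand and set it down gently upright on edge between the tines of the wire rack, one to a slot, resting on both rails; and close the carafe with its stopper, pushed fully home and upright. Leave the carafe standing on the desk, let go of everything, and leave the cactus, the eraser tray and the stylus alone.

Things in the scene. Friction and masses are not known exactly. Their poses are not given: they have to be found in the camera images.
- stand: low fixed wooden drying stand, base 90 x 370 mm, origin centre of its underside, y along the row, x away from the robot. Its 6 mm board leans 30 degrees from vertical, top edge (z = 65 mm) towards -x. Up to four coasters lie against its +x side at y = -132, -44, 44, 132 mm, centres at x = -2.5, z = 63 mm, each on two brass pegs 20 mm long; they lean with the board.
- stand_edge (a point): middle of the stand board's upper edge, on its +x face. The top 35 mm of every coaster on the stand stands free above this edge, with open space on both of its faces.
- rack: fixed dark wire rack, 158 mm long (y), 56 mm wide (x), origin centre of its underside. Two rails along y at x = -24 and 24 mm, tops at z = 24 mm; on each stand 8 tines 6 mm thick, tops at z = 65 mm, at y = -70, -50, .. 70 mm. So 7 slots, centred at x = 0 and y = -60, -40, .. 60 mm, 14 mm clear. All start empty.
- rack_mid (a point): point in the rack's middle slot where a standing coaster's centre belongs: 57 mm above the rack's underside, the coaster resting on both rails, faces square to the rack's y; it may lean up to 10 degrees. Every second slot used leaves 32 mm between coasters; side by side 12 mm.
- carafe_mouth (a point): centre of the round mouth of the carafe, at the level of its rim; z is the carafe's own axis. Opening 43 mm across, straight for 30 mm down, rim 51 mm across.
- carafe: loose clear glass carafe, 0.6 kg, 84 mm across, 115 mm high, straight neck 51 mm across. Origin: centre of its underside; z up.
- stopper: loose stopper standing upright, narrow end down. Origin: centre of its underside; z up. Tapered cork plug 31 mm across below and 38 mm above, 22 mm long; dark wooden collar 50 mm across from z = 22 to 27 mm; round wooden grip 20 mm across from z = 27 to 51 mm.
- stopper_seat (a point): point on the stopper's axis at the underside of the collar (22 mm above its foot), which lies level with the carafe's rim when the stopper is home.
- cactus: small cactus in a concrete pot, 76 mm across, 123 mm high; leave alone. Origin: centre of its underside.
- tray: round wooden tray 140 mm across, 16 mm high, holding three rubber erasers; leave alone. Origin: centre of its underside.
- stylus: silver aluminium stylus with a black tip, 142 mm long (y), 9 mm thick, lying on the desk; leave alone. Origin: underside of its middle.
- coaster1: teal glass coaster, a plain disc 80 mm across and 8 mm thick, 0.1 kg. Origin: centre of the disc; z is square to its flat faces. May be absent.
- coaster2: teal glass coaster, a plain disc 80 mm across and 8 mm thick, 0.1 kg. Origin: centre of the disc; z is square to its flat faces. May be absent.
- coaster3: teal glass coaster, a plain disc 80 mm across and 8 mm thick, 0.1 kg. Origin: centre of the disc; z is square to its flat faces. May be absent.
- coaster4: teal glass coaster, a plain disc 80 mm across and 8 mm thick, 0.1 kg. Origin: centre of the disc; z is square to its flat faces. May be absent.
Things that resemble listed ones, but are neither listed nor needed, are in the scene too. Leave any black or green look-alike of the coaster2 alone. Leave any blue or green look-alike of the coaster1 alone.

How it is judged:
By the outcome, as a careful person would: the job done as asked, in the order asked, and still so for the second after the job is handed in, with the robot touching nothing.
Of coaster1, coaster2, coaster3, coaster4 only 3 to 4 are there at a start; the rules pass over those that are not, and their reading is None.
At some moment in a run one of stopper, carafe may be knocked a few centimetres aside while the robot is not near it.
It also fails if it takes over 200 s, if anything falls off the work surface, if the arm or the gripper's body presses on something with over 40 N, if the wrist force passes 120 N, or if a joint passes its speed limit or range.

## Robot

A 6-joint arm with a two-finger parallel gripper is mounted at the origin on the work surface. World frame = base frame: x ahead of the robot, y to its left, z up, the work surface at z = 0. Lengths are in mm, angles in rad, forces in N, time in s.
With the tool pointing down it reaches from about 350 to 775 mm from the base axis. Payload 7.3 kg.
Tool frame: the origin (TCP) lies between the finger pads; the fingertips stand 8 mm ahead of it and the grasp point (between the pads) lies 11 mm behind it; y points along the fingers, z is the direction in which the jaws open and shut, and the axes are right-handed (so a half turn about y gives the same grasp; the last joint's range is limited). The gripper opens to 92 mm and grips with 3 to 60 N. Pads are 19 mm wide; open, the fingers measure 130 mm over their backs; the gripper's body (75 mm by 190 mm) begins 47 mm behind the grasp point.
Start: joints at [-1.478, 0.342, 1.524, -0, 1.275, -0.146], TCP at [124.204, -510.118, 207.241] pointing down, gripper open.
Joint ranges: [-2.53, 2.53], [-0.77, 2.02], [0.04, 2.7], [-1, 4.14], [0.28, 2.66], [-3.11, 3.11]. Speed limits (rad/s): [2.57, 2.57, 3.14, 3.14, 3.14, 3.14].

## Interface

Orientations are given as [roll, pitch, yaw] about the fixed x, y, z axes, in that order (R = Rz(yaw) Ry(pitch) Rx(roll)).
In Python, from plant import bot, vision, job gives the robot as it stands. The module is installed in compiled form; this text tells all that it offers.
- The arm moves only by the tool arm_command, never from a script. Its argument "deltas" is a list of rows, each a list of 4 numbers: the shift along the tool's x, y, z in m, then the turn about the tool's y in degrees. In form: [[x, y, z, twist], ...]. A call has 1 to 5 rows; each row shifts and turns the commanded pose from where the row before left it, along the tool's axes as they then stand; what a row does not reach is not made up. A row lasts 1/10 s, in which the tool goes at most 50 mm and 8.59 degrees, less where a joint would pass 70% of its speed; a pose out of reach is approached as far as the arm can. A call is refused whole if a number of a shift passes 0.05 or a number of a turn 8.59, either way. A call with a gripper value outside its range is refused whole. "claw" is the closure in counts, from 0 (fully open) to 255 (shut), set as the call begins (left out, the last holds). The fingers move at their own pace and stop on an object; the grip force is fixed at half the most. Time passes only in rows, so rows that do not move let the fingers close. It gives the time, the measured TCP pose, the force and the opening at its end, in the units of the state.
- bot.get_obs(): the state, without advancing time (a new reading comes with each control period).
- vision.capture(name): name is "scene" or "top" or "wrist"; returns a dict with "img" (384x512x3 uint8, red, green, blue), "camera_matrix" (3x3 intrinsics, pixels), "dist_coeffs" ([k1, k2, p1, p2, k3] as OpenCV has them; the pictures are not rectified), "world_to_cam" (4x4, takes a point from world to camera coordinates); the wrist camera has in their place "mount" (4x4, takes a point from camera to tool coordinates, whose origin is the TCP and whose axes are the tool frame's). Camera axes: x right, y down, z forward; pixel columns grow to the right and rows downward; lengths in mm; the calibration is good to about 2 mm. A picture is of the moment at which its call begins: read the wrist's pose just before it. There is no depth.
- job.close_job(): hands the job in, once; it reports no verdict.
Trained networks look in a picture, given as the dict that the camera call returned (one of the last four; its "shot" number tells which), for a name from the list of things; names that differ only in an ending like _2 or _b are one class to them, and where a whole thing is asked for, a point or a joint stands for the part that bears it (a point fixed in the world has none). Each returns a list of dicts, best first, with "confidence" (0 to 1); they miss things now and then, are a little off and sometimes report something else, mostly with a low value. They report only what shows in the picture. A call takes as long as a camera call. They do not tell look-alikes from the thing itself.
- vision.find_in(picture, name): "xyz" ([x, y, z] in mm, in the coordinates of the camera as it stood for that picture, good to about 4 mm: the middle of the surface that is visible of it).
- vision.regions_of(picture, name): "mask" (384x512 bool, what is visible of it).
The state is a dict: "time": time; "joint_positions": joint angles; "dq": joint speeds; "tau": joint torques, N m; "tool_pos": TCP position; "tcp_rot": TCP orientation; "contact_force": force on the tool from outside, world axes, zero at the start; "moment": the same for the moment, N m; "grip_width": finger opening in mm.
Only numpy, scipy, OpenCV 4.12 (cv2) and the standard library are available. Lean on these libraries where they do the work, as an engineer would, in place of code of your own. Each camera call takes 0.05 s, during which the arm holds its last target. There are 200 camera calls.

## Working session

There is one attempt and no reset: what is moved stays moved. The work goes in short steps, Python scripts to look and compute and a tool call to move; the robot and the scene stay as the last step left them, time stands still between calls to the robot, and variables do not carry over. Pictures are saved under pics/ and viewed, about 12 in all and at most 16, crops included, and the job is handed in when it is done.

Besides the shell and the picture viewer there is one more tool, called after ">>>" by a JSON object that holds its "method" and its "body", one argument or row to a line. arm_command: Moves the arm, as the interface text tells. Its arguments: {"type":"object","properties":{"deltas":{"type":"array","items":{"type":"array","items":{"type":"number"}}},"claw":{"type":"number"}},"required":["deltas"]}

```bash
mkdir -p pics; cat > h.py <<'E'
import numpy as np, cv2
from scipy.spatial.transform import Rotation as Ro
from plant import bot, vision, job
def cap(n):
    o=bot.get_obs(); p=vision.capture(n)
    if n=='wrist':
        T=np.eye(4); T[:3,:3]=Ro.from_euler('xyz',o['tcp_rot']).as_matrix(); T[:3,3]=o['tool_pos']
        p['c2w']=T@np.array(p['mount'])
    else: p['c2w']=np.linalg.inv(np.array(p['world_to_cam']))
    return p
def save(p,f): cv2.imwrite('pics/'+f,cv2.cvtColor(p['img'],cv2.COLOR_RGB2BGR))
def find(p,n):
    return [(np.round((p['c2w']@np.r_[d['xyz'],1])[:3],1).tolist(),round(d['confidence'],2)) for d in vision.find_in(p,n)]
def proj(p,P):
    M=np.linalg.inv(p['c2w']); P=np.atleast_2d(np.array(P,float))
    return cv2.projectPoints(P,cv2.Rodrigues(M[:3,:3])[0],M[:3,3],np.array(p['camera_matrix']),np.array(p['dist_coeffs']))[0][:,0]
def ray(p,uv,z):  # intersect pixel with plane at height z
    q=cv2.undistortPoints(np.array([[uv]],float),np.array(p['camera_matrix']),np.array(p['dist_coeffs']))[0,0]
    d=p['c2w'][:3,:3]@np.r_[q,1]; c=p['c2w'][:3,3]
    return c+d*(z-c[2])/d[2]
E
python3 - <<'E'
from h import *
o=bot.get_obs(); print(o)
print(np.round(Ro.from_euler('xyz',o['tcp_rot']).as_matrix(),2))
a=cap('scene');b=cap('top')
cv2.imwrite('pics/a.png',cv2.cvtColor(np.vstack([a['img'],b['img']]),cv2.COLOR_RGB2BGR)[:, :])
save(a,'s1.png');save(b,'t1.png')
for p in(a,b):
  print(np.round(p['c2w'],2).tolist())
  for n in ['stand','stand_edge','rack','rack_mid','carafe','carafe_mouth','stopper','stopper_seat','cactus','tray','stylus','coaster1']: print(n,find(p,n))
E
```

```text
{'time': 0.0, 'joint_positions': array([-1.47801254e+00,  3.42742669e-01,  1.52501094e+00,  9.65029415e-06,
        1.27540312e+00, -1.45986577e-01]), 'dq': array([-0.00072188,  0.00141768, -0.0012095 , -0.00042353, -0.00054477,
        0.00029806]), 'tau': array([ 3.33389020e-03, -4.31236267e+01, -2.44220316e+01,  7.21962657e-02,
        5.60846622e-02, -1.17844197e-04]), 'tool_pos': array([ 124.15745184, -509.65924818,  206.53676026]), 'tcp_rot': array([-1.57234243e+00,  2.36653915e-04, -2.90282529e+00]), 'contact_force': array([-0.4449547 ,  0.09878414, -0.7705946 ]), 'moment': array([ 0.02817793,  0.00570973, -0.00529868]), 'grip_width': 91.88127292564035}
[[-0.97 -0.    0.24]
 [-0.24  0.   -0.97]
 [-0.   -1.   -0.  ]]
[[0.82, 0.37, -0.43, 1004.91], [0.57, -0.55, 0.6, -653.32], [-0.01, -0.74, -0.67, 838.41], [0.0, 0.0, 0.0, 1.0]]
stand [([503.1, 220.7, 11.6], 0.96), ([466.9, 313.4, 70.9], 0.32)]
stand_edge [([509.3, 222.5, 13.4], 0.83), ([565.7, -131.0, 21.7], 0.23)]
rack [([561.9, -129.6, 22.9], 0.93)]
rack_mid [([560.9, -131.1, 25.5], 0.65)]
carafe [([587.9, -310.5, 67.9], 0.92
[... 694 characters left out ...]
stand_edge [([473.2, 290.8, 11.6], 0.69)]
rack [([555.5, -126.2, 21.5], 0.74), ([730.9, -171.6, 8.0], 0.68), ([484.7, 232.2, 73.6], 0.59)]
rack_mid [([551.6, -127.7, 23.1], 0.95)]
carafe [([566.3, -277.8, 68.7], 0.81)]
carafe_mouth [([565.8, -282.4, 65.3], 0.67)]
stopper [([435.4, -296.5, 25.4], 0.74)]
stopper_seat [([445.3, -296.3, 28.2], 0.73)]
cactus [([740.1, 4.7, 66.3], 0.92)]
tray [([749.6, 196.3, 9.0], 0.88)]
stylus [([729.5, -169.3, 9.4], 0.66), ([487.6, 229.3, 75.2], 0.17)]
coaster1 [([615.2, 30.7, 6.9], 0.88), ([390.3, 3.3, 6.6], 0.88), ([274.4, 244.4, 6.8], 0.87), ([466.7, 313.6, 69.2], 0.85), ([323.5, 142.9, 10.4], 0.81), ([484.2, 228.6, 75.3], 0.7), ([502.2, 140.6, 70.6], 0.64)]
```

View pics/s1.png

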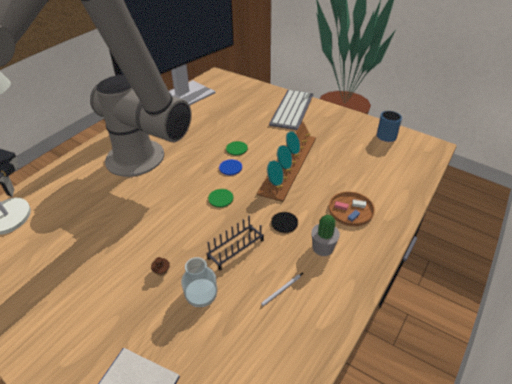

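View pics/t1.png

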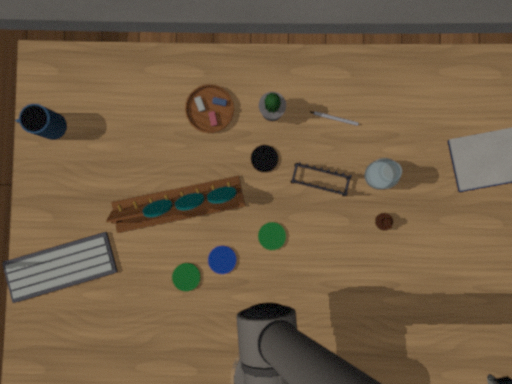

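Scene: three teal coasters on the stand at scene-image (275,174), (285,157) and (293,143), with the far-left peg pair empty. The flat discs are green, blue and black look-alikes. The rack is at about (235,243), the carafe at (200,285) and the stopper at (160,266). The top view agrees.

```bash
cat >> h.py <<'E'
def psi_of(o):
    z=Ro.from_euler('xyz',o['tcp_rot']).as_matrix()[:,2]; return np.degrees(np.arctan2(z[1],z[0]))
def plan(*wps,step=48,start=None):
    """wps: (x,y,z,psi) world mm/deg; psi=direction of tool z (jaws); prints rows in calls of 5"""
    if start is None:
        o=bot.get_obs(); start=(*o['tool_pos'],psi_of(o))
    c=np.array(start,float); rows=[]
    for w in wps:
        w=np.array(w,float); d=w-c; n=max(1,int(np.ceil(max(np.linalg.norm(d[:3])/step,abs(d[3])/8.5))))
        for k in range(n):
            e=(w-c)/(n-k); a=np.radians(c[3])
            zt=np.array([np.cos(a),np.sin(a),0]); yt=np.array([0,0,-1.]); xt=np.cross(yt,zt)
            r=[round(float(e[:3]@xt)/1e3,3),round(float(e[:3]@yt)/1e3,3),round(float(e[:3]@zt)/1e3,3),round(-float(e[3]),1)]
            rows.append(r); c[:3]+=1e3*(r[0]*xt+r[1]*yt+r[2]*zt); c[3]-=r[3]
    for i in range(0,len(rows),5): print(rows[i:i+5])
    print('end',np.round(c,1))
E
python3 - <<'E'
from h import *
plan((420,-330,330,-90),(530,-130,330,-101.7))
E
```

```text
[[-0.041, -0.015, -0.013, 1.7], [-0.041, -0.015, -0.014, 1.7], [-0.04, -0.015, -0.016, 1.7], [-0.04, -0.016, -0.017, 1.7], [-0.04, -0.015, -0.018, 1.7]]
[[-0.039, -0.016, -0.019, 1.7], [-0.038, -0.015, -0.02, 1.7], [-0.038, -0.016, -0.021, 1.8], [-0.022, 0.0, -0.04, 2.3], [-0.02, 0.0, -0.041, 2.3]]
[[-0.019, 0.0, -0.042, 2.4], [-0.017, 0.0, -0.042, 2.3], [-0.015, 0.0, -0.043, 2.4]]
end [ 530.2 -130.3  330.2 -101.7]
```

>>> {"method": "arm_command", "body": {
  "deltas": [
    [-0.041,-0.015,-0.013,1.7],
    [-0.041,-0.015,-0.014,1.7],
    [-0.04,-0.015,-0.016,1.7],
    [-0.04,-0.016,-0.017,1.7],
    [-0.04,-0.015,-0.018,1.7]
  ]
}}

```text
time: 1.8
tool_pos: [310.5, -396.2, 284.1]
tcp_rot: [-1.57, 0.0, -3.053]
contact_force: [0.9, -0.8, 0.5]
grip_width: 91.9
```

>>> {"method": "arm_command", "body": {
  "deltas": [
    [-0.039,-0.016,-0.019,1.7],
    [-0.038,-0.015,-0.02,1.7],
    [-0.038,-0.016,-0.021,1.8],
    [-0.022,0.0,-0.04,2.3],
    [-0.02,0.0,-0.041,2.3]
  ]
}}

```text
time: 2.3
tool_pos: [465.3, -248.9, 330.3]
tcp_rot: [-1.57, 0.001, 3.059]
contact_force: [0.5, -0.5, -0.4]
grip_width: 91.3
```

>>> {"method": "arm_command", "body": {
  "deltas": [
    [-0.019,0.0,-0.042,2.4],
    [-0.017,0.0,-0.042,2.3],
    [-0.015,0.0,-0.043,2.4],
    [0,0,0,0],
    [0,0,0,0]
  ]
}}

```text
time: 2.8
tool_pos: [530.3, -129.5, 330.0]
tcp_rot: [-1.57, -0.0, 2.94]
contact_force: [-0.7, -0.4, -0.1]
grip_width: 91.8
```

```bash
python3 - <<'E'
from h import *
o=bot.get_obs();print(o['time'],o['tool_pos'],psi_of(o))
w=cap('wrist');save(w,'w1.png');print(np.round(w['c2w'],2).tolist())
for n in ['rack','rack_mid','carafe_mouth','stopper']:print(n,find(w,n))
print(proj(w,[[555,-128,57]]))
t=o['time']
plan((560,60,330,-60),(440,215,280,11.6))
E
```

```text
2.8 [ 530.32313266 -129.48093718  329.99070412] -101.55725313489346
[[-0.2, -0.95, -0.26, 600.16], [-0.98, 0.19, 0.05, -143.42], [-0.0, 0.26, -0.97, 508.05], [0.0, 0.0, 0.0, 1.0]]
rack [([550.0, -128.5, 23.5], 0.68), ([437.5, -292.6, 25.6], 0.64)]
rack_mid [([551.5, -125.8, 22.6], 0.6), ([750.2, 193.3, 6.2], 0.42)]
carafe_mouth [([571.2, -279.6, 68.3], 0.83), ([552.1, -126.3, 22.3], 0.22)]
stopper [([446.7, -297.4, 25.9], 0.66)]
[[253.36116891 145.05952737]]
[[0.002, 0.0, -0.039, -8.4], [-0.004, 0.0, -0.039, -8.4], [-0.009, 0.0, -0.037, -8.3], [-0.015, 0.0, -0.036, -8.4], [-0.02, 0.0, -0.033, -8.3]]
[[0.003, 0.006, -0.022, -8.0], [-0.0, 0.006, -0.022, -8.0], [-0.003, 0.005, -0.022, -7.9], [-0.006, 0.006, -0.021, -8.0], [-0.009, 0.005, -0.02, -7.9]]
[[-0.011, 0.006, -0.018, -8.0], [-0.014, 0.005, -0.017, -7.9], [-0.016, 0.006, -0.014, -8.0], [-0.018, 0.005, -0.012, -7.9]]
end [440.2 214.9 280.3  11.6]
```

View pics/w1.png

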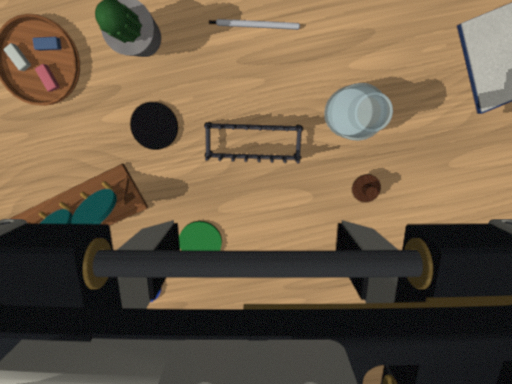

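The wrist view shows the rack's back row from about (208,124) to (301,127) and its front row from (207,158) to (299,161). I'll fit the rack pose to its dark pixels and go on to the stand.

```bash
cat > rk.py <<'E'
from h import *
from scipy.optimize import minimize
def rackfit(p,x0=(553,-127,-11.7)):
    g=p['img'].max(axis=2); c=proj(p,[[x0[0],x0[1],40]])[0].astype(int)
    m=np.ones(g.shape,np.uint8); r=62
    sl=(slice(max(0,c[1]-30),c[1]+34),slice(c[0]-r,c[0]+r)); m[sl]=(g[sl]>75)
    D=cv2.distanceTransform(m,cv2.DIST_L2,5)
    P=[]
    for X in(-24,24):
        P+=[[X,y,20] for y in np.linspace(-79,79,60)]
        for y in np.arange(-70,71,20): P+=[[X,y,z] for z in np.linspace(20,64,9)]
    P=np.array(P)
    def f(v):
        a=np.radians(v[2]);R=np.array([[np.cos(a),-np.sin(a),0],[np.sin(a),np.cos(a),0],[0,0,1]])
        q=proj(p,P@R.T+[v[0],v[1],0]).astype(np.float32)
        d=cv2.remap(D,q[None,:,0],q[None,:,1],cv2.INTER_LINEAR,borderValue=30)
        return float(np.minimum(d,6).mean())
    best=min((minimize(f,np.array(x0)+[dx,dy,da],method='Nelder-Mead',options=dict(initial_simplex=np.array(x0)+[dx,dy,da]+np.array([[0,0,0],[5,0,0],[0,5,0],[0,0,4]]))) for dx in(-6,0,6) for dy in(-8,0,8) for da in(-3,3)),key=lambda s:s.fun)
    return best.x.round(2),round(best.fun,3)
E
python3 - <<'E'
from rk import *
w=cap('wrist');print(rackfit(w))
t=cap('scene');print(rackfit(t))
im=cv2.cvtColor(w['img'],cv2.COLOR_RGB2BGR)
v,_=rackfit(w);a=np.radians(v[2])
for X in(-24,24):
  for y in range(-70,71,20):
    for z,c in((24,(0,255,0)),(65,(0,0,255))):
      q=proj(w,[[v[0]+np.cos(a)*X-np.sin(a)*y,v[1]+np.sin(a)*X+np.cos(a)*y,z]])[0]
      cv2.circle(im,tuple(int(k) for k in q),1,c,-1)
cv2.imwrite('pics/w1o.png',cv2.resize(im[100:180,180:330],None,fx=5,fy=5))
E
```

```text
(array([ 557.73, -127.38,  -13.48]), np.float64(0.004))
(array([ 554.82, -126.72,  -13.34]), np.float64(0.858))
```

View pics/w1o.png

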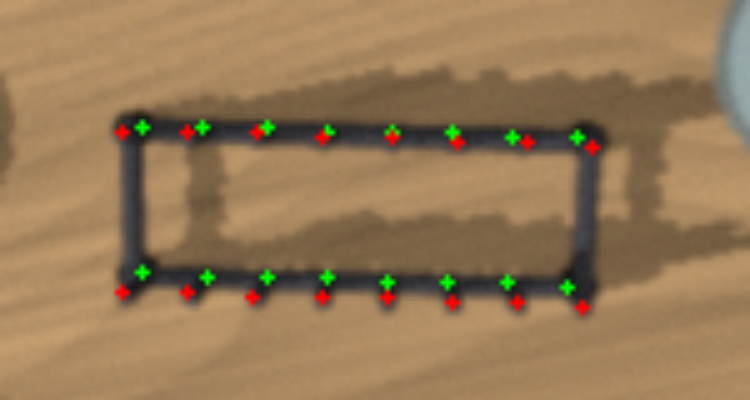

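>>> {"method": "arm_command", "body": {
  "deltas": [
    [0.002,0.0,-0.039,-8.4],
    [-0.004,0.0,-0.039,-8.4],
    [-0.009,0.0,-0.037,-8.3],
    [-0.015,0.0,-0.036,-8.4],
    [-0.02,0.0,-0.033,-8.3]
  ]
}}

```text
time: 3.65
tool_pos: [560.7, 62.1, 330.4]
tcp_rot: [-1.57, 0.0, -2.612]
contact_force: [0.7, -0.3, 0.1]
grip_width: 91.7
```

>>> {"method": "arm_command", "body": {
  "deltas": [
    [0.003,0.006,-0.022,-8.0],
    [0.0,0.006,-0.022,-8.0],
    [-0.003,0.005,-0.022,-7.9],
    [-0.006,0.006,-0.021,-8.0],
    [-0.009,0.005,-0.02,-7.9]
  ]
}}

```text
time: 4.15
tool_pos: [492.2, 148.1, 302.0]
tcp_rot: [-1.571, -0.0, -1.917]
contact_force: [0.0, 0.4, 0.0]
grip_width: 92.0
```

>>> {"method": "arm_command", "body": {
  "deltas": [
    [-0.011,0.006,-0.018,-8.0],
    [-0.014,0.005,-0.017,-7.9],
    [-0.016,0.006,-0.014,-8.0],
    [-0.018,0.005,-0.012,-7.9],
    [0,0,0,0]
  ]
}}

```text
time: 4.65
tool_pos: [438.6, 216.9, 279.8]
tcp_rot: [-1.572, 0.0, -1.363]
contact_force: [-0.3, -0.2, 0.1]
grip_width: 92.0
```

```bash
python3 - <<'E'
from h import *
o=bot.get_obs();print(o['time'],o['tool_pos'],psi_of(o))
w=cap('wrist');save(w,'w2.png')
for n in ['coaster1','stand_edge','stand']:print(n,find(w,n))
E
```

```text
4.65 [438.62251377 216.89359711 279.84926318] 11.897277691683305
coaster1 [([326.0, 150.9, 11.7], 0.91), ([401.0, -15.1, 7.3], 0.84), ([281.8, 249.9, 3.7], 0.76), ([486.2, 234.4, 78.4], 0.75), ([464.6, 314.7, 77.2], 0.71), ([499.3, 146.8, 77.2], 0.69), ([614.3, 21.3, 9.8], 0.6)]
stand_edge [([468.4, 321.1, 9.5], 0.86)]
stand [([473.0, 323.8, 12.3], 0.97)]
```

View pics/w2.png

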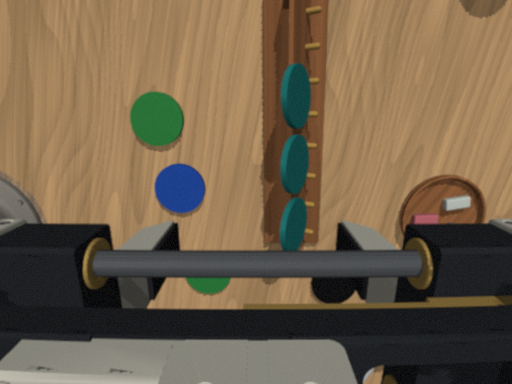

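Wrist view 2 shows the three teal coasters at about (296,96), (294,164) and (292,224), with free pegs at (312,10) and (312,45). I'll fit the stand pose to the teal silhouettes.

```bash
cat > st.py <<'E'
from h import *
from scipy.optimize import minimize
th=np.linspace(0,2*np.pi,60)
n=np.array([.866,0,.5]);u=np.array([-.5,0,.866]);e=np.array([0,1.,0])
DISC=np.vstack([40*np.cos(th)[:,None]*e+40*np.sin(th)[:,None]*u+s*n for s in(-4,4)])
def teal(p):
    h=cv2.cvtColor(p['img'],cv2.COLOR_RGB2HSV); return (cv2.inRange(h,(82,90,30),(100,255,255))>0)
def W(v,P):
    a=np.radians(v[2]);R=np.array([[np.cos(a),-np.sin(a),0],[np.sin(a),np.cos(a),0],[0,0,1]])
    return P@R.T+[v[0],v[1],0]
def standfit(p,ys=(-132,-44,44),x0=(477,272,11.6)):
    T=cv2.GaussianBlur(teal(p).astype(np.float32),(0,0),2)
    c=proj(p,W(x0,np.array([[0,y,63.] for y in ys])))
    box=np.zeros(T.shape,bool)
    for k in c: cv2_=box[max(0,int(k[1])-55):int(k[1])+55,max(0,int(k[0])-55):int(k[0])+55]; cv2_[:]=True
    T=T*box
    def f(v):
        M=np.zeros(T.shape,np.uint8)
        for y in ys:
            q=proj(p,W(v,DISC+[-2.5,y,63])); cv2.fillConvexPoly(M,np.round(cv2.convexHull(q.astype(np.float32))*16).astype(int),255,shift=4,lineType=cv2.LINE_AA)
        return float(((cv2.GaussianBlur(M/255.,(0,0),2)-T)**2).sum()/T.sum())
    s=minimize(f,x0,method='Nelder-Mead',options=dict(initial_simplex=np.array(x0)+np.array([[0,0,0],[8,0,0],[0,8,0],[0,0,4]])))
    return s.x.round(2),round(s.fun,3)
def S(v,x,y,z): return W(v,np.array([[x,y,z]],float))[0].round(1)
E
python3 - <<'E'
from st import *
for n in('wrist','top','scene'):
    p=cap(n); r=standfit(p); print(n,r,teal(p).sum())
E
```

```text
wrist (array([482.23, 274.24,  12.54]), np.float64(0.023)) 3978
top (array([477.78, 273.52,  13.78]), np.float64(0.592)) 716
scene (array([478.16, 276.22,  14.31]), np.float64(0.054)) 997
```

```bash
python3 - <<'E'
from st import *
v=(480.8,274.5,12.8)
a=S(v,-15,-132,0);print(a)
plan((a[0],a[1],200,12.8),(a[0],a[1],82,12.8))
E
```

```text
[495.4 142.5   0. ]
[[0.027, 0.027, 0.013, -0.4], [0.028, 0.027, 0.013, -0.4], [0.028, 0.026, 0.012, -0.4], [-0.0, 0.039, 0.0, -0.0], [-0.0, 0.04, 0.0, -0.0]]
[[-0.0, 0.039, 0.0, -0.0]]
end [495.  142.   82.3  12.8]
```

>>> {"method": "arm_command", "body": {
  "deltas": [
    [0.027,0.027,0.013,-0.4],
    [0.028,0.027,0.013,-0.4],
    [0.028,0.026,0.012,-0.4],
    [0.0,0.039,0.0,0.0],
    [0.0,0.03,0.0,0.0]
  ],
  "claw": 128
}}

```text
time: 5.5
tool_pos: [494.8, 141.2, 129.2]
tcp_rot: [-1.572, -0.0, -1.349]
contact_force: [-0.4, -0.5, -0.1]
grip_width: 56.6
```

>>> {"method": "arm_command", "body": {
  "deltas": [
    [0,0,0,0],
    [0,0,0,0]
  ]
}}

```text
time: 5.7
tool_pos: [495.1, 142.5, 131.8]
tcp_rot: [-1.571, -0.0, -1.347]
contact_force: [0.0, 0.2, 0.7]
grip_width: 46.1
```

```bash
python3 - <<'E'
from st import *
o=bot.get_obs();print(o['time'],o['tool_pos'],psi_of(o),o['grip_width'])
w=cap('wrist');save(w,'w3.png');v=(480.8,274.5,12.8)
print(standfit(w,x0=v),teal(w).sum())
print(proj(w,[S(v,-22.5,-132,97.6),S(v,-22.5,-44,97.6)]))
E
```

```text
5.7 [495.06128868 142.52046782 131.76844794] 12.837807578059358 46.13857807819755
(array([481.93, 275.12,  12.66]), np.float64(0.021)) 9195
[[246.40294036 208.46949437]
 [245.31570125  86.50851978]]
```

View pics/w3.png

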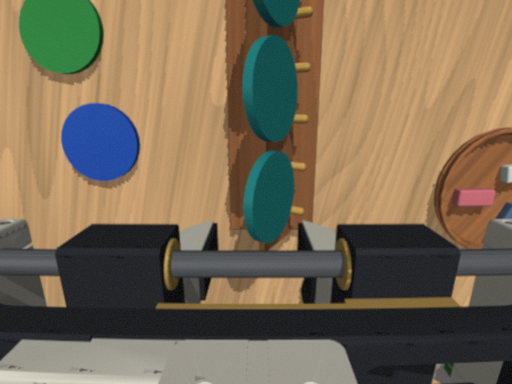

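The grasp is lined up: the coaster at (270,197) sits between the fingers at about 200 and 318.

>>> {"method": "arm_command", "body": {
  "deltas": [
    [0,0.025,0.001,0],
    [0,0.025,0,0],
    [0,0,0,0]
  ]
}}

```text
time: 6.05
tool_pos: [494.9, 143.0, 80.7]
tcp_rot: [-1.573, 0.0, -1.346]
contact_force: [-0.6, -0.0, 0.4]
grip_width: 45.6
```

>>> {"method": "arm_command", "body": {
  "deltas": [
    [0,0,0,0],
    [0,0,0,0]
  ],
  "claw": 172
}}

```text
time: 6.25
tool_pos: [497.0, 143.3, 83.3]
tcp_rot: [-1.567, -0.0, -1.346]
contact_force: [-0.1, 0.2, -0.1]
grip_width: 34.3
```

>>> {"method": "arm_command", "body": {
  "deltas": [
    [0,-0.001,0.005,0],
    [0,-0.002,0.005,0],
    [0,-0.001,0.005,0]
  ],
  "claw": 183
}}

```text
time: 6.55
tool_pos: [511.2, 146.5, 86.0]
tcp_rot: [-1.569, -0.0, -1.346]
contact_force: [0.2, 1.0, 0.4]
grip_width: 26.2
```

>>> {"method": "arm_command", "body": {
  "deltas": [
    [0,-0.002,0.005,0],
    [0,-0.001,0.005,0],
    [0,0,0,0]
  ],
  "claw": 200
}}

```text
time: 6.85
tool_pos: [520.8, 148.7, 88.3]
tcp_rot: [-1.57, -0.0, -1.346]
contact_force: [-0.4, -0.8, 0.0]
grip_width: 20.1
```

```bash
python3 - <<'E'
from st import *
o=bot.get_obs();print(o['time'],o['tool_pos'],o['contact_force'],o['grip_width'])
p=cap('scene');w=cap('wrist')
im=np.hstack([cv2.resize(p['img'][110:230,230:350],(384,384)),w['img'][:,100:400]])
cv2.imwrite('pics/g1.png',im[:,:,::-1])
E
```

```text
6.85 [520.76406597 148.67309281  88.30386713] [-0.37625384 -0.76843698  0.01010619] 20.1197471880806
```

View pics/g1.png

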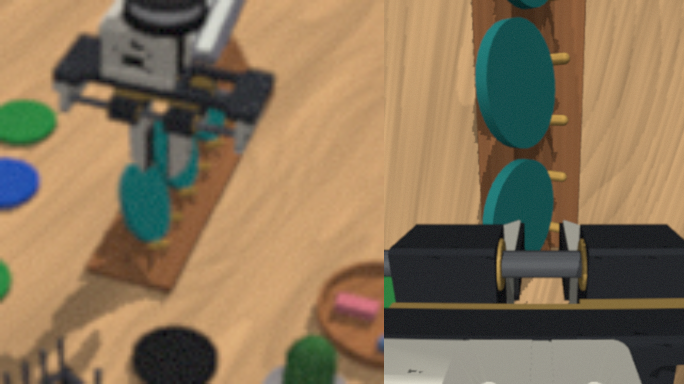

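The coaster is between the fingers and partly raised. I'll finish raising it and close.

>>> {"method": "arm_command", "body": {
  "deltas": [
    [0,-0.001,0.004,0],
    [0,-0.001,0.003,0],
    [0,0,0,0]
  ],
  "claw": 216
}}

```text
time: 7.25
tool_pos: [527.3, 150.2, 90.4]
tcp_rot: [-1.57, -0.0, -1.346]
contact_force: [0.2, 0.1, -0.1]
grip_width: 14.2
```

>>> {"method": "arm_command", "body": {
  "deltas": [
    [0,0,0,0],
    [0,0,0,0],
    [0,0,0,0],
    [0,0,0,0]
  ],
  "claw": 255
}}

```text
time: 7.65
tool_pos: [526.6, 150.1, 90.2]
tcp_rot: [-1.571, -0.0, -1.346]
contact_force: [-0.3, -0.0, -0.4]
grip_width: 0.3
```

>>> {"method": "arm_command", "body": {
  "deltas": [
    [0,-0.02,0,0],
    [0,-0.04,0,0],
    [0,-0.048,0,0],
    [0,0,0,0],
    [0,0,0,0]
  ]
}}

```text
time: 8.15
tool_pos: [527.2, 150.2, 199.3]
tcp_rot: [-1.568, -0.0, -1.346]
contact_force: [0.9, 0.7, -0.8]
grip_width: 0.5
```

```bash
python3 - <<'E'
from st import *
o=bot.get_obs();print(o['time'],o['tool_pos'],psi_of(o),o['contact_force'],o['grip_width'])
p=cap('scene');w=cap('wrist')
im=np.hstack([cv2.resize(p['img'][80:230,220:370],(384,384)),w['img'][:,100:400]])
cv2.imwrite('pics/g2.png',im[:,:,::-1])
E
```

```text
8.15 [527.24609265 150.18579832 199.31964781] 12.882774061066854 [ 0.90502566  0.67178189 -0.82075414] 0.5238025519944735
```

View pics/g2.png

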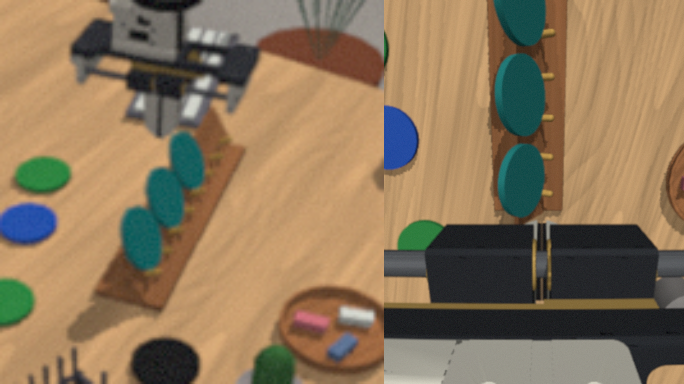

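Missed: the fingers closed to 0 and the coaster still leans on its pegs. I'll check where the TCP really is relative to the disc.

```bash
python3 - <<'E'
from st import *
o=bot.get_obs();w=cap('wrist');p=cap('scene');t=cap('top')
T=o['tool_pos'];print(standfit(w,x0=(482,275,12.7)),standfit(p,x0=(482,275,12.7)))
print('tcp+tip in wrist',proj(w,[T,T-[0,0,8],T+[0,0,11]]))
print('scene tip',proj(p,[T-[0,0,8]]),'top',proj(t,[T-[0,0,8]]))
print(np.round(w['mount'],3).tolist())
im=p['img'].copy(); q=proj(p,[T-[0,0,8],T+[0,0,11]])
for k in q: cv2.circle(im,tuple(int(a) for a in k),1,(255,0,0),-1)
c=[int(a) for a in q[0]]
a=cv2.resize(im[c[1]-50:c[1]+50,c[0]-50:c[0]+50],(400,400))
im=w['img'].copy()
for y in(-132,-44):
  q=proj(w,W((482,275,12.7),DISC+[-2.5,y,63]))
  for k in q: cv2.circle(im,tuple(int(a) for a in k),1,(255,0,0),-1)
for k in proj(w,[T-[0,0,8]]): cv2.circle(im,tuple(int(a) for a in k),3,(255,0,255),-1)
cv2.imwrite('pics/g3.png',np.hstack([a,cv2.resize(im[:,150:450],(312,400))])[:,:,::-1])
E
```

```text
(array([481.98, 274.94,  12.59]), np.float64(0.013)) (array([478.31, 276.23,  14.27]), np.float64(0.054))
tcp+tip in wrist [[255.62512688 224.8579501 ]
 [255.70063869 220.49208151]
 [255.51080123 231.47024231]]
scene tip [[282.19012792 140.813548  ]] top [[212.98655988 183.39573603]]
[[-0.0, 0.965, 0.262, -70.176], [-0.001, -0.262, 0.965, -178.096], [1.0, -0.0, 0.001, 0.872], [0.0, 0.0, 0.0, 1.0]]
```

View pics/g3.png

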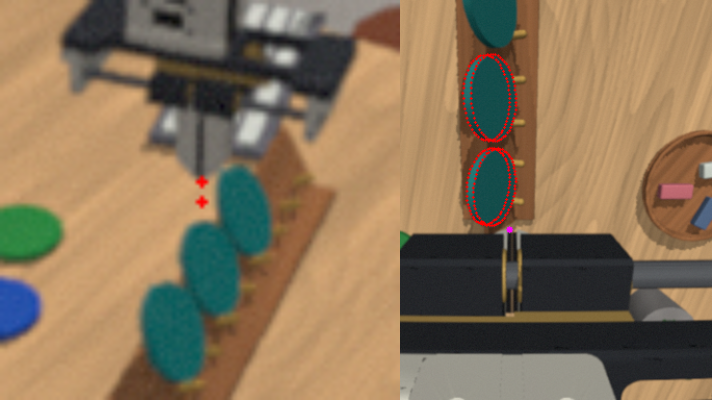

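```bash
python3 - <<'E'
from st import *
o=bot.get_obs();p=cap('scene');t=cap('top');w=cap('wrist')
T=o['tool_pos'];print(T,o['grip_width'])
out=[]
for im,P,s in((p,p,40),(w,w,50)):
  I=cv2.cvtColor(im['img'],cv2.COLOR_RGB2BGR); q=proj(P,[T+[0,0,h] for h in(-8,11,31)])
  c=[int(a) for a in q[1]]; k=400/(2*s)
  A=cv2.resize(I[c[1]-s:c[1]+s,c[0]-s:c[0]+s],(400,400),interpolation=cv2.INTER_CUBIC)
  for a in q: cv2.circle(A,(int((a[0]-c[0]+s+.5)*k),int((a[1]-c[1]+s+.5)*k)),3,(0,0,255),-1)
  out.append(A)
cv2.imwrite('pics/g4.png',np.hstack(out))
E
```

```text
[526.10108475 149.99832364 196.82687496] 0.3215246093648133
```

View pics/g4.png

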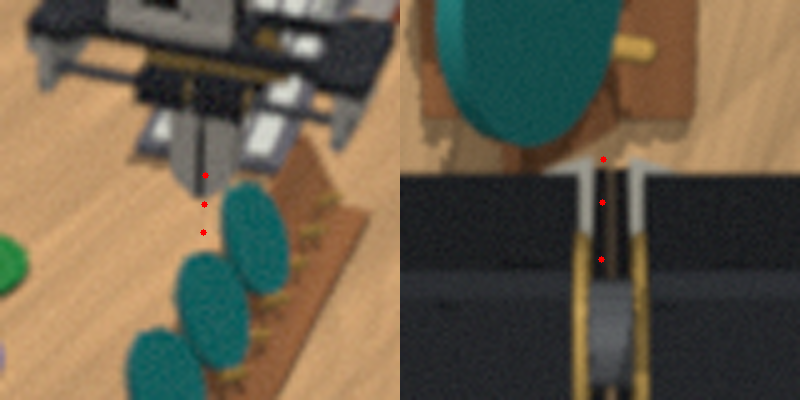

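```bash
python3 - <<'E'
from st import *
o=bot.get_obs();p=cap('scene');w=cap('wrist');T=o['tool_pos']
a=np.radians(psi_of(o)); xt=np.array([np.sin(a),-np.cos(a),0])
c=[int(k) for k in proj(w,[T+[0,0,11]])[0]]
print(w['camera_matrix'][0])
for h in(-8,0,11,19,30,40):
  for e in(-9.5,0): print(h,e,((proj(w,[T+[0,0,h]+e*xt])[0]-c+50.5)*4).round(0))
# gray column profile in scene along finger
q=proj(p,[T+[0,0,h] for h in range(-20,61,5)])
for h,k in zip(range(-20,61,5),q): 
  x,y=int(round(k[0])),int(round(k[1])); print(h,[p['img'][y,x+d].tolist() for d in(-4,0,4)])
E
```

```text
[293.38203404   0.         257.29582147]
-8 -9.5 [204. 106.]
-8 0 [204. 160.]
0 -9.5 [204. 121.]
0 0 [204. 177.]
11 -9.5 [203. 145.]
11 0 [203. 203.]
19 -9.5 [203. 164.]
19 0 [203. 225.]
30 -9.5 [202. 193.]
30 0 [202. 257.]
40 -9.5 [202. 223.]
40 0 [202. 291.]
-20 [[211, 163, 116], [202, 158, 111], [127, 109, 85]]
-15 [[205, 162, 115], [214, 165, 115], [128, 111, 92]]
-10 [[199, 157, 112], [209, 163, 118], [101, 106, 93]]
-5 [[198, 156, 109], [206, 163, 115], [100, 109, 92]]
0 [[208, 164, 113], [205, 164, 116], [98, 110, 98]]
5 [[213, 166, 119], [199, 156, 110], [95, 111, 98]]
10 [[210, 163, 115], [205, 160, 113], [30, 95, 98]]
15 [[199, 161, 117], [158, 130, 100], [60, 109, 102]]
20 [[167, 138, 109], [117, 109, 99], [86, 116, 109]]
25 [[115, 111, 105], [105, 101, 96], [133, 122, 109]]
30 [[117, 116, 110], [108, 104, 98], [131, 123, 114]]
35 [[120, 117, 111], [103, 100, 96], [113, 109, 101]]
40 [[116, 113, 105], [106, 103, 100], [116, 113, 106]]
45 [[117, 112, 107], [106, 103, 99], [117, 115, 107]]
50 [[117, 115, 110], [108, 102, 97], [118, 115, 109]]
55 [[118, 112, 107], [99, 101, 90], [117, 113, 108]]
60 [[119, 114, 107], [95, 90, 86], [118, 114, 109]]
```

Both views put the real fingertips about 18 mm above the reported TCP, not 8 mm ahead of it. The fingers therefore passed over the coaster. I'll retry 26 mm deeper.

```bash
python3 - <<'E'
from st import *
v=(482,275,12.7)
a=S(v,-15,-132,0);print(a)
plan((a[0],a[1],150,12.7),(a[0],a[1],56,12.7))
E
```

```text
[496.4 142.9   0. ]
[[0.0, 0.024, -0.016, 0.1], [0.0, 0.024, -0.015, 0.1], [0.0, 0.047, -0.0, -0.0], [0.0, 0.047, -0.0, -0.0]]
end [496.4 143.2  55.8  12.7]
```

>>> {"method": "arm_command", "body": {
  "deltas": [
    [0.0,0.024,-0.016,0.1],
    [0.0,0.024,-0.015,0.1],
    [0,0,0,0],
    [0,0,0,0],
    [0,0,0,0]
  ],
  "claw": 128
}}

```text
time: 9.15
tool_pos: [498.3, 143.5, 151.6]
tcp_rot: [-1.568, -0.0, -1.349]
contact_force: [-0.3, 0.2, 0.1]
grip_width: 35.7
```

>>> {"method": "arm_command", "body": {
  "deltas": [
    [0,0.047,0,0],
    [0,0.03,0,0],
    [0,0.017,0,0],
    [0,0,0,0]
  ]
}}

```text
time: 9.55
tool_pos: [496.3, 143.2, 54.9]
tcp_rot: [-1.573, 0.0, -1.35]
contact_force: [-0.2, -0.9, 0.4]
grip_width: 45.6
```

>>> {"method": "arm_command", "body": {
  "deltas": [
    [0,0,0,0],
    [0,0,0,0]
  ],
  "claw": 172
}}

```text
time: 9.75
tool_pos: [498.1, 143.4, 57.8]
tcp_rot: [-1.568, -0.0, -1.349]
contact_force: [0.1, -0.3, -0.1]
grip_width: 34.2
```

>>> {"method": "arm_command", "body": {
  "deltas": [
    [0,-0.001,0.005,0],
    [0,-0.002,0.005,0],
    [0,-0.001,0.005,0]
  ],
  "claw": 183
}}

```text
time: 10.05
tool_pos: [512.1, 146.7, 61.1]
tcp_rot: [-1.569, -0.0, -1.349]
contact_force: [-0.2, -0.7, 0.4]
grip_width: 26.0
```

>>> {"method": "arm_command", "body": {
  "deltas": [
    [0,-0.002,0.005,0],
    [0,-0.001,0.005,0],
    [0,0,0,0]
  ],
  "claw": 200
}}

```text
time: 10.35
tool_pos: [521.9, 148.9, 63.4]
tcp_rot: [-1.57, -0.0, -1.349]
contact_force: [-0.6, 1.0, -0.1]
grip_width: 19.8
```

```bash
python3 - <<'E'
from st import *
o=bot.get_obs();print(o['time'],o['tool_pos'],o['contact_force'],o['grip_width'])
p=cap('scene');w=cap('wrist')
im=np.hstack([cv2.resize(p['img'][110:230,230:350],(384,384)),w['img'][:,100:400]])
cv2.imwrite('pics/g5.png',im[:,:,::-1])
E
```

```text
10.35 [521.93533677 148.88925093  63.38954899] [-0.6306719   1.01754091 -0.14683292] 19.792706500069983
```

View pics/g5.png

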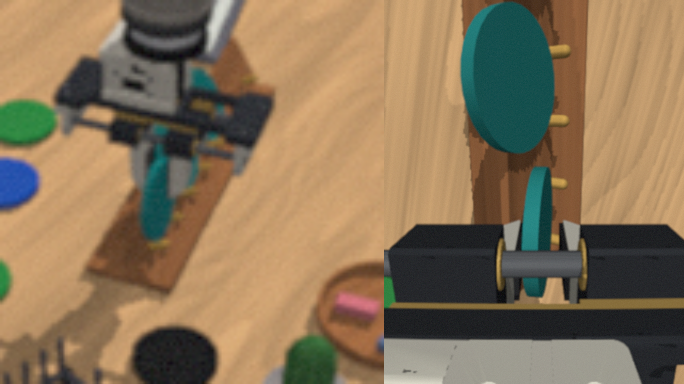

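The coaster now stands nearly upright between the fingers. Closing and lifting.

>>> {"method": "arm_command", "body": {
  "deltas": [
    [0,-0.001,0.004,0],
    [0,-0.001,0.003,0],
    [0,0,0,0]
  ],
  "claw": 216
}}

```text
time: 10.75
tool_pos: [528.4, 150.3, 65.4]
tcp_rot: [-1.57, -0.0, -1.35]
contact_force: [0.1, -0.8, -0.1]
grip_width: 14.5
```

>>> {"method": "arm_command", "body": {
  "deltas": [
    [0,0,0,0],
    [0,0,0,0],
    [0,0,0,0],
    [0,0,0,0]
  ],
  "claw": 255
}}

```text
time: 11.15
tool_pos: [526.8, 150.1, 65.2]
tcp_rot: [-1.573, -0.0, -1.349]
contact_force: [-4.9, -1.8, 5.4]
grip_width: 7.5
```

>>> {"method": "arm_command", "body": {
  "deltas": [
    [0,-0.02,0,0],
    [0,-0.04,0,0],
    [0,-0.048,0,0],
    [0,0,0,0],
    [0,0,0,0]
  ]
}}

```text
time: 11.65
tool_pos: [528.7, 150.4, 174.0]
tcp_rot: [-1.567, -0.0, -1.349]
contact_force: [-1.1, -0.2, -1.5]
grip_width: 8.1
```

```bash
cat >> st.py <<'E'
def heldfit(p,o):
    """height of held upright disc centre above TCP (dz) and offset along tool x (dx)"""
    a=np.radians(psi_of(o)); xt=np.array([np.sin(a),-np.cos(a),0]);zt=np.array([np.cos(a),np.sin(a),0]);T=o['tool_pos']
    K=teal(p).astype(np.uint8); c=proj(p,[T])[0].astype(int)
    _,L,st,ce=cv2.connectedComponentsWithStats(K); i=1+np.argmin(np.where(st[1:,4]>40,np.linalg.norm(ce[1:]-c,axis=1),1e9)); B=(L==i).astype(np.float32)
    best=[]
    for dz in np.arange(-20,40,1.):
        for dx in np.arange(-8,9,2.):
            D=np.vstack([40*np.cos(th)[:,None]*xt+40*np.sin(th)[:,None]*[0,0,1]+s*zt for s in(-4,4)])+T+dx*xt+[0,0,dz]
            M=np.zeros(B.shape,np.uint8);cv2.fillConvexPoly(M,np.round(cv2.convexHull(proj(p,D).astype(np.float32))*16).astype(int),1,shift=4)
            # only score where disc bottom can be seen (below fingertips): penalise teal outside hull, and hull outside teal below tip
            best.append((np.logical_xor(M>0,B>0).sum(),dz,dx))
    return sorted(best)[:4],B.sum()
E
python3 - <<'E'
from st import *
o=bot.get_obs();print(o['time'],o['tool_pos'],psi_of(o),o['contact_force'],o['grip_width'])
p=cap('scene');print(heldfit(p,o))
R=(556.5,-127,-13.3)
a=S(R,0,-60,0);print(a)
plan((470,150,190,-30),(525,-100,190,-103.3),(a[0],a[1],150,-103.3))
w=cap('wrist')
E
```

```text
11.65 [528.72477103 150.4378645  174.04429883] 12.681407421906549 [-1.07466618 -0.1866759  -1.50996456] 8.099198128084009
([(np.int64(320), np.float64(-20.0), np.float64(-4.0)), (np.int64(322), np.float64(-18.0), np.float64(-6.0)), (np.int64(323), np.float64(-20.0), np.float64(-6.0)), (np.int64(324), np.float64(-19.0), np.float64(-8.0))], np.float32(491.0))
[ 542.7 -185.4    0. ]
[[-0.002, -0.003, -0.009, 7.1], [-0.001, -0.003, -0.01, 7.1], [0.0, -0.003, -0.01, 7.1], [0.002, -0.003, -0.009, 7.1], [0.003, -0.003, -0.009, 7.1]]
[[0.003, -0.002, -0.009, 7.2], [0.021, -0.0, 0.019, 8.1], [0.018, -0.0, 0.022, 8.1], [0.015, -0.0, 0.024, 8.2], [0.011, -0.0, 0.026, 8.1]]
[[0.007, -0.0, 0.028, 8.2], [0.004, -0.0, 0.028, 8.1], [-0.001, -0.0, 0.029, 8.2], [-0.004, -0.0, 0.028, 8.1], [-0.009, -0.0, 0.027, 8.2]]
[[-0.018, 0.02, 0.04, -0.0], [-0.019, 0.02, 0.039, -0.0]]
end [ 543.  -185.4  149.5 -103.3]
```

>>> {"method": "arm_command", "body": {
  "deltas": [
    [-0.002,-0.003,-0.009,7.1],
    [-0.001,-0.003,-0.01,7.1],
    [0.0,-0.003,-0.01,7.1],
    [0.002,-0.003,-0.009,7.1],
    [0.003,-0.003,-0.009,7.1]
  ]
}}

```text
time: 12.25
tool_pos: [478.7, 149.3, 186.4]
tcp_rot: [-1.574, -0.002, -1.974]
contact_force: [-1.3, 0.1, -0.9]
grip_width: 7.5
```

>>> {"method": "arm_command", "body": {
  "deltas": [
    [0.003,-0.002,-0.009,7.2],
    [0.021,0.0,0.019,8.1],
    [0.018,0.0,0.022,8.1],
    [0.015,0.0,0.024,8.2],
    [0.011,0.0,0.026,8.1]
  ]
}}

```text
time: 12.75
tool_pos: [493.8, 38.6, 188.4]
tcp_rot: [-1.572, -0.003, -2.668]
contact_force: [0.9, 0.1, -2.2]
grip_width: 7.6
```

>>> {"method": "arm_command", "body": {
  "deltas": [
    [0.007,0.0,0.028,8.2],
    [0.004,0.0,0.028,8.1],
    [-0.001,0.0,0.029,8.2],
    [-0.004,0.0,0.028,8.1],
    [-0.009,0.0,0.027,8.2]
  ]
}}

```text
time: 13.25
tool_pos: [524.6, -101.0, 188.2]
tcp_rot: [-1.571, -0.003, 2.903]
contact_force: [0.7, 0.0, -1.3]
grip_width: 7.4
```

>>> {"method": "arm_command", "body": {
  "deltas": [
    [-0.018,0.02,0.04,0.0],
    [-0.019,0.02,0.039,0.0],
    [0,0,0,0],
    [0,0,0,0]
  ]
}}

```text
time: 13.65
tool_pos: [541.9, -185.6, 147.8]
tcp_rot: [-1.572, -0.005, 2.907]
contact_force: [-0.7, 0.6, -1.7]
grip_width: 7.7
```

```bash
python3 - <<'E'
from st import *
o=bot.get_obs();T=o['tool_pos'];print(o['time'],T,psi_of(o),o['contact_force'],o['grip_width'])
p=cap('scene');print(heldfit(p,o));w=cap('wrist')
a=np.radians(psi_of(o)); xt=np.array([np.sin(a),-np.cos(a),0])
R=(556.5,-127,-13.3)
im=cv2.cvtColor(w['img'],cv2.COLOR_RGB2BGR)
for X in(-24,24):
  for y in range(-70,71,20):
      q=proj(w,[S(R,X,y,65)])[0]; cv2.circle(im,tuple(int(k) for k in q),1,(0,0,255),-1)
jm=cv2.cvtColor(p['img'],cv2.COLOR_RGB2BGR)
for X in(-24,24):
  for y in range(-70,71,20):
      q=proj(p,[S(R,X,y,65)])[0]; cv2.circle(jm,tuple(int(k) for k in q),0,(0,0,255),-1)
c=[int(k) for k in proj(p,[T-[0,0,30]])[0]]
cv2.imwrite('pics/r1.png',np.hstack([im[:,100:],cv2.resize(jm[c[1]-48:c[1]+48,c[0]-48:c[0]+48],(384,384))]))
E
```

```text
13.65 [ 541.90894288 -185.61826685  147.75393527] -103.4384193909309 [-0.71011843  0.58353671 -1.65735538] 7.748625057887714
([(np.int64(239), np.float64(3.0), np.float64(4.0)), (np.int64(239), np.float64(12.0), np.float64(-2.0)), (np.int64(240), np.float64(9.0), np.float64(2.0)), (np.int64(241), np.float64(2.0), np.float64(0.0))], np.float32(216.0))
```

View pics/r1.png

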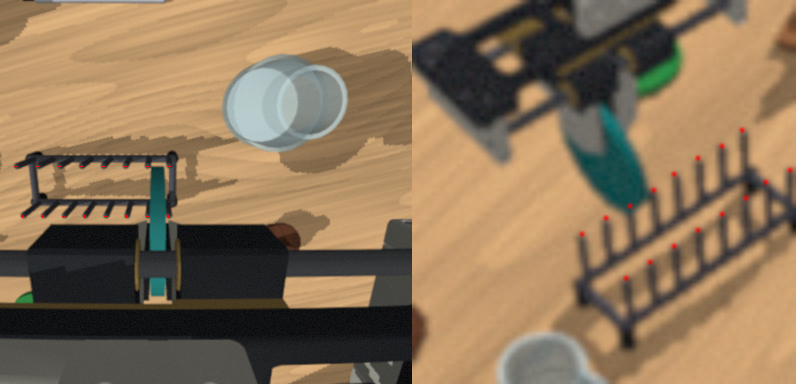

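The projected tine tops (red) fall on the real ones in both views. The coaster hangs upright over the end slot, so I'll lower it and creep at the end.

>>> {"method": "arm_command", "body": {
  "deltas": [
    [0,0.025,0,0],
    [0,0.025,0,0],
    [0,0.01,0,0],
    [0,0.01,0,0],
    [0,0.01,0,0]
  ]
}}

```text
time: 14.25
tool_pos: [543.8, -185.1, 70.6]
tcp_rot: [-1.57, 0.002, 2.91]
contact_force: [0.5, -0.7, -0.4]
grip_width: 7.6
```

>>> {"method": "arm_command", "body": {
  "deltas": [
    [0,0.004,0,0],
    [0,0.003,0,0],
    [0,0,0,0]
  ]
}}

```text
time: 14.55
tool_pos: [543.1, -185.5, 63.3]
tcp_rot: [-1.571, 0.0, 2.909]
contact_force: [0.3, -0.3, -0.8]
grip_width: 7.3
```

>>> {"method": "arm_command", "body": {
  "deltas": [
    [0,0.002,0,0],
    [0,0.001,0,0],
    [0,0,0,0]
  ]
}}

```text
time: 14.85
tool_pos: [543.1, -185.5, 60.3]
tcp_rot: [-1.571, 0.0, 2.909]
contact_force: [0.2, 0.5, -2.2]
grip_width: 7.9
```

>>> {"method": "arm_command", "body": {
  "deltas": [
    [0,0.002,0,0],
    [0,0,0,0]
  ]
}}

```text
time: 15.05
tool_pos: [542.9, -185.4, 58.0]
tcp_rot: [-1.571, -0.0, 2.909]
contact_force: [-0.2, -0.7, -1.3]
grip_width: 7.8
```

>>> {"method": "arm_command", "body": {
  "deltas": [
    [0,0.001,0,0],
    [0,0,0,0]
  ]
}}

```text
time: 15.25
tool_pos: [543.0, -185.4, 57.1]
tcp_rot: [-1.571, -0.0, 2.909]
contact_force: [0.0, 1.3, -0.7]
grip_width: 7.6
```

>>> {"method": "arm_command", "body": {
  "deltas": [
    [0,0.001,0,0],
    [0,0,0,0]
  ]
}}

```text
time: 15.45
tool_pos: [543.0, -185.4, 56.1]
tcp_rot: [-1.571, -0.0, 2.909]
contact_force: [0.6, -0.5, -0.5]
grip_width: 7.7
```

>>> {"method": "arm_command", "body": {
  "deltas": [
    [0,0.001,0,0],
    [0,0,0,0]
  ]
}}

```text
time: 15.65
tool_pos: [543.0, -185.4, 55.1]
tcp_rot: [-1.571, -0.0, 2.909]
contact_force: [0.3, 0.2, -2.1]
grip_width: 7.4
```

>>> {"method": "arm_command", "body": {
  "deltas": [
    [0,0.001,0,0],
    [0,0,0,0]
  ]
}}

```text
time: 15.85
tool_pos: [542.9, -185.4, 54.0]
tcp_rot: [-1.571, -0.0, 2.909]
contact_force: [0.6, 0.5, -1.5]
grip_width: 7.7
```

>>> {"method": "arm_command", "body": {
  "deltas": [
    [0,0.001,0,0],
    [0,0,0,0]
  ]
}}

```text
time: 16.05
tool_pos: [543.0, -185.4, 53.1]
tcp_rot: [-1.571, -0.0, 2.909]
contact_force: [1.1, 0.4, -0.6]
grip_width: 8.0
```

```bash
python3 - <<'E'
from st import *
o=bot.get_obs();T=o['tool_pos'];print(T)
p=cap('scene');c=proj(p,[T-[0,0,20]])[0].astype(int)
im=p['img'].copy()
a=np.radians(-13.3)
q=proj(p,[S((556.5,-127,-13.3),40*np.cos(t),-60,57+40*np.sin(t)) for t in np.linspace(0,6.28,60)])
A=cv2.resize(im[c[1]-40:c[1]+40,c[0]-40:c[0]+40],(560,560))
for k in q: cv2.circle(A,tuple(int((k[i]-c[i]+40.5)*7) for i in(0,1)),1,(255,0,0),-1)
cv2.imwrite('pics/r2.png',A[:,:,::-1])
E
```

```text
[ 542.96574575 -185.41822166   53.06855973]
```

View pics/r2.png

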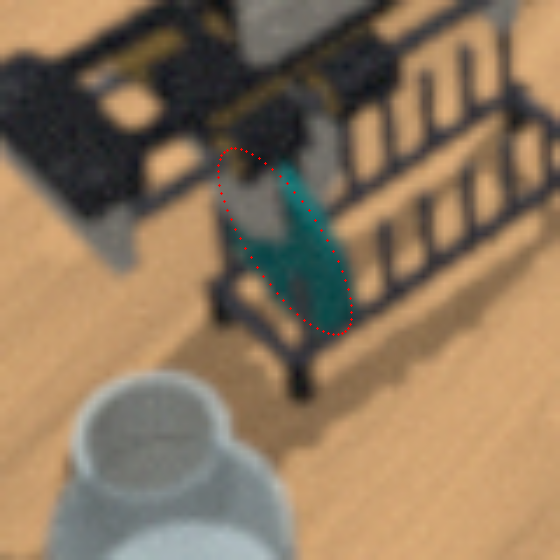

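The disc is within 1-2 mm of the rest outline. A few more 1 mm steps until I see contact.

>>> {"method": "arm_command", "body": {
  "deltas": [
    [0,0.001,0,0],
    [0,0,0,0]
  ]
}}

```text
time: 16.3
tool_pos: [543.0, -185.4, 52.1]
tcp_rot: [-1.571, -0.0, 2.909]
contact_force: [1.0, -0.5, -1.1]
grip_width: 7.5
```

>>> {"method": "arm_command", "body": {
  "deltas": [
    [0,0.001,0,0],
    [0,0,0,0]
  ]
}}

```text
time: 16.5
tool_pos: [543.2, -185.5, 51.9]
tcp_rot: [-1.571, 0.001, 2.909]
contact_force: [-1.5, 0.9, 3.7]
grip_width: 8.0
```

>>> {"method": "arm_command", "body": {
  "deltas": [
    [0,0.001,0,0],
    [0,0,0,0]
  ]
}}

```text
time: 16.7
tool_pos: [543.3, -185.5, 51.7]
tcp_rot: [-1.57, 0.001, 2.909]
contact_force: [-3.8, 1.4, 11.2]
grip_width: 7.9
```

Contact at TCP z of about 52. I'll release and lift.

>>> {"method": "arm_command", "body": {
  "deltas": [
    [0,-0.002,0,0],
    [0,0,0,0]
  ]
}}

```text
time: 16.9
tool_pos: [543.2, -185.5, 52.4]
tcp_rot: [-1.571, 0.001, 2.909]
contact_force: [-0.2, -0.0, -0.8]
grip_width: 7.7
```

>>> {"method": "arm_command", "body": {
  "deltas": [
    [0,0,0,0],
    [0,0,0,0],
    [0,0,0,0]
  ],
  "claw": 208
}}

```text
time: 17.2
tool_pos: [543.0, -185.4, 52.0]
tcp_rot: [-1.571, -0.0, 2.909]
contact_force: [0.2, 1.0, 0.5]
grip_width: 16.4
```

>>> {"method": "arm_command", "body": {
  "deltas": [
    [0,-0.01,0,0],
    [0,-0.02,0,0],
    [0,-0.04,0,0],
    [0,-0.04,0,0],
    [0,0,0,0]
  ]
}}

```text
time: 17.7
tool_pos: [546.2, -186.9, 168.9]
tcp_rot: [-1.568, 0.012, 2.909]
contact_force: [0.3, 0.8, -0.4]
grip_width: 16.6
```

```bash
python3 - <<'E'
from st import *
o=bot.get_obs();T=o['tool_pos'];print(T,psi_of(o),o['contact_force'],o['grip_width'])
v=(482,275,12.7);a=S(v,-15,-44,0)
plan((500,50,160,-40),(a[0],a[1],140,12.7),(a[0],a[1],56,12.7))
p=cap('scene')
im=p['img'].copy();c=proj(p,[S((556.5,-127,-13.3),0,-60,57)])[0].astype(int)
A=cv2.resize(im[c[1]-30:c[1]+30,c[0]-30:c[0]+30],(300,300))
q=proj(p,[S((556.5,-127,-13.3),40*np.cos(t),-60,57+40*np.sin(t)) for t in np.linspace(0,6.28,60)])
for k in q: cv2.circle(A,tuple(int((k[i]-c[i]+30.5)*5) for i in(0,1)),0,(255,0,0),-1)
cv2.imwrite('pics/r3.png',A[:,:,::-1])
K=teal(p);print([round(float(x),1) for x in np.argwhere(K[c[1]-25:c[1]+25,c[0]-25:c[0]+25]).mean(0)-25], K[c[1]-25:c[1]+25,c[0]-25:c[0]+25].sum(), 'model area',cv2.contourArea(q.astype(np.float32)))
E
```

```text
[ 546.16320659 -186.88594145  168.94427018] -103.31291205551595 [ 0.32698318  0.81600531 -0.35098437] 16.61015505954396
[[0.012, 0.001, -0.027, -7.9], [0.009, 0.001, -0.029, -7.9], [0.004, 0.001, -0.03, -7.9], [0.0, 0.001, -0.03, -7.9], [-0.004, 0.001, -0.03, -7.9]]
[[-0.008, 0.001, -0.029, -7.9], [-0.011, 0.001, -0.028, -8.0], [-0.016, 0.002, -0.026, -7.9], [-0.017, 0.003, -0.019, -7.5], [-0.02, 0.003, -0.017, -7.5]]
[[-0.022, 0.003, -0.014, -7.5], [-0.023, 0.003, -0.011, -7.6], [-0.025, 0.003, -0.007, -7.5], [-0.025, 0.002, -0.004, -7.6], [-0.026, 0.003, -0.001, -7.5]]
[[0.0, 0.042, -0.0, -0.0], [0.0, 0.042, -0.0, -0.0]]
end [477.4 229.   55.9  12.7]
[-0.7, 0.1] 276 model area 257.86843717924785
```

The first coaster stands in its slot (teal area and centroid match the model). Next one.

>>> {"method": "arm_command", "body": {
  "deltas": [
    [0.012,0.0,-0.027,-7.9],
    [0.009,0.0,-0.029,-7.9],
    [0.004,0.0,-0.03,-7.9],
    [0.0,0.0,-0.03,-7.9],
    [-0.004,0.0,-0.03,-7.9]
  ],
  "claw": 128
}}

```text
time: 18.25
tool_pos: [514.0, -36.4, 161.4]
tcp_rot: [-1.572, -0.001, -2.679]
contact_force: [-0.3, 0.3, 0.1]
grip_width: 45.2
```

>>> {"method": "arm_command", "body": {
  "deltas": [
    [-0.008,0.0,-0.029,-7.9],
    [-0.011,0.0,-0.028,-8.0],
    [-0.016,0.002,-0.026,-7.9],
    [-0.017,0.003,-0.019,-7.5],
    [-0.02,0.003,-0.017,-7.5]
  ]
}}

```text
time: 18.75
tool_pos: [489.1, 103.6, 153.4]
tcp_rot: [-1.572, -0.001, -2.002]
contact_force: [-0.1, -0.2, 0.2]
grip_width: 46.0
```

>>> {"method": "arm_command", "body": {
  "deltas": [
    [-0.022,0.003,-0.014,-7.5],
    [-0.023,0.003,-0.011,-7.6],
    [-0.025,0.003,-0.007,-7.5],
    [-0.025,0.002,-0.004,-7.6],
    [-0.026,0.003,-0.001,-7.5]
  ]
}}

```text
time: 19.25
tool_pos: [473.5, 231.2, 139.4]
tcp_rot: [-1.572, -0.0, -1.344]
contact_force: [0.3, -0.6, 0.6]
grip_width: 45.9
```

>>> {"method": "arm_command", "body": {
  "deltas": [
    [0,0,0,0],
    [0,0,0,0],
    [0,0,0,0]
  ]
}}

```text
time: 19.55
tool_pos: [474.2, 229.6, 139.9]
tcp_rot: [-1.572, -0.0, -1.352]
contact_force: [0.3, -0.7, 0.8]
grip_width: 45.7
```

```bash
python3 - <<'E'
from st import *
o=bot.get_obs();T=o['tool_pos'];print(T,psi_of(o),o['grip_width'])
v=(482,275,12.7)
w=cap('wrist');print(standfit(w,ys=(-44,44),x0=v))
a=S(v,-15,-44,0)
plan((a[0],a[1],56,12.7))
E
```

```text
[474.15910617 229.62020172 139.88968488] 12.564586046030126 45.721619107461436
(array([482.11, 274.24,  12.58]), np.float64(0.012))
[[0.001, 0.042, 0.001, -0.1], [0.0, 0.042, 0.001, -0.0]]
end [476.5 229.   56.   12.7]
```

>>> {"method": "arm_command", "body": {
  "deltas": [
    [0,0.042,0.001,0],
    [0,0.027,0.001,0],
    [0,0.015,0.001,0],
    [0,0,0,0]
  ]
}}

```text
time: 20.0
tool_pos: [476.0, 229.7, 54.2]
tcp_rot: [-1.575, -0.001, -1.352]
contact_force: [0.5, -0.1, 0.3]
grip_width: 45.3
```

>>> {"method": "arm_command", "body": {
  "deltas": [
    [0,0,0,0],
    [0,0,0,0]
  ],
  "claw": 172
}}

```text
time: 20.2
tool_pos: [478.1, 231.0, 57.4]
tcp_rot: [-1.569, 0.0, -1.35]
contact_force: [1.4, 0.9, 0.4]
grip_width: 34.1
```

>>> {"method": "arm_command", "body": {
  "deltas": [
    [0,-0.001,0.005,0],
    [0,-0.002,0.005,0],
    [0,-0.001,0.005,0]
  ],
  "claw": 183
}}

```text
time: 20.5
tool_pos: [492.7, 234.6, 61.0]
tcp_rot: [-1.569, 0.0, -1.349]
contact_force: [-1.1, -1.0, 0.3]
grip_width: 26.0
```

>>> {"method": "arm_command", "body": {
  "deltas": [
    [0,-0.002,0.005,0],
    [0,-0.001,0.005,0],
    [0,0,0,0]
  ],
  "claw": 200
}}

```text
time: 20.8
tool_pos: [502.6, 236.8, 63.4]
tcp_rot: [-1.57, -0.0, -1.35]
contact_force: [-1.0, -1.1, 0.3]
grip_width: 20.2
```

>>> {"method": "arm_command", "body": {
  "deltas": [
    [0,-0.001,0.004,0],
    [0,-0.001,0.003,0],
    [0,0,0,0]
  ],
  "claw": 216
}}

```text
time: 21.1
tool_pos: [508.9, 238.2, 65.3]
tcp_rot: [-1.57, -0.0, -1.35]
contact_force: [-0.1, 0.0, 0.0]
grip_width: 14.0
```

>>> {"method": "arm_command", "body": {
  "deltas": [
    [0,0,0,0],
    [0,0,0,0],
    [0,0,0,0],
    [0,0,0,0]
  ],
  "claw": 255
}}

```text
time: 21.5
tool_pos: [507.3, 237.9, 65.1]
tcp_rot: [-1.573, -0.0, -1.349]
contact_force: [-5.3, -1.0, 4.8]
grip_width: 7.9
```

>>> {"method": "arm_command", "body": {
  "deltas": [
    [0,-0.02,0,0],
    [0,-0.04,0,0],
    [0,-0.048,0,0],
    [0,0,0,0],
    [0,0,0,0]
  ]
}}

```text
time: 22.0
tool_pos: [509.3, 238.3, 174.1]
tcp_rot: [-1.567, 0.0, -1.349]
contact_force: [1.0, -0.1, -1.0]
grip_width: 7.9
```

```bash
python3 - <<'E'
from st import *
o=bot.get_obs();print(o['time'],o['tool_pos'],psi_of(o),o['contact_force'],o['grip_width'])
R=(556.5,-127,-13.3)
a=S(R,0,0,0)
plan((470,180,185,-20),(525,-30,185,-103.3),(a[0],a[1],150,-103.3))
E
```

```text
22.0 [509.29285427 238.34274445 174.07137389] 12.681477480869763 [ 1.03509762 -0.10934386 -1.01730685] 7.899740338990708
[[0.012, -0.003, -0.013, 8.2], [0.014, -0.003, -0.011, 8.2], [0.015, -0.002, -0.009, 8.1], [0.016, -0.003, -0.006, 8.2], [0.018, 0.0, 0.012, 8.3]]
[[0.016, 0.0, 0.015, 8.3], [0.014, 0.0, 0.017, 8.3], [0.011, 0.0, 0.019, 8.3], [0.008, 0.0, 0.02, 8.3], [0.005, 0.0, 0.021, 8.4]]
[[0.002, 0.0, 0.022, 8.3], [-0.001, 0.0, 0.021, 8.4], [-0.004, 0.0, 0.021, 8.3], [-0.007, 0.0, 0.021, 8.4], [-0.018, 0.012, 0.029, -0.0]]
[[-0.018, 0.012, 0.029, -0.0], [-0.017, 0.011, 0.029, -0.0]]
end [ 556.  -127.1  150.1 -103.3]
```

Grasped (7.9 mm). Over to the middle slot.

>>> {"method": "arm_command", "body": {
  "deltas": [
    [0.012,-0.003,-0.013,8.2],
    [0.014,-0.003,-0.011,8.2],
    [0.015,-0.002,-0.009,8.1],
    [0.016,-0.003,-0.006,8.2],
    [0.018,0.0,0.012,8.3]
  ]
}}

```text
time: 22.5
tool_pos: [472.5, 158.8, 182.6]
tcp_rot: [-1.574, -0.002, -2.07]
contact_force: [-0.0, -1.0, -1.3]
grip_width: 7.3
```

>>> {"method": "arm_command", "body": {
  "deltas": [
    [0.016,0.0,0.015,8.3],
    [0.014,0.0,0.017,8.3],
    [0.011,0.0,0.019,8.3],
    [0.008,0.0,0.02,8.3],
    [0.005,0.0,0.021,8.4]
  ]
}}

```text
time: 23.0
tool_pos: [501.7, 52.6, 182.2]
tcp_rot: [-1.572, -0.003, -2.797]
contact_force: [0.4, 0.6, -1.1]
grip_width: 7.7
```

>>> {"method": "arm_command", "body": {
  "deltas": [
    [0.002,0.0,0.022,8.3],
    [-0.001,0.0,0.021,8.4],
    [-0.004,0.0,0.021,8.3],
    [-0.007,0.0,0.021,8.4],
    [-0.018,0.012,0.029,0.0]
  ]
}}

```text
time: 23.5
tool_pos: [534.5, -63.0, 171.4]
tcp_rot: [-1.571, -0.0, 2.906]
contact_force: [0.8, 0.1, 0.0]
grip_width: 7.8
```

>>> {"method": "arm_command", "body": {
  "deltas": [
    [-0.018,0.012,0.029,0.0],
    [-0.017,0.011,0.029,0.0],
    [0,0,0,0],
    [0,0,0,0],
    [0,0,0,0]
  ]
}}

```text
time: 24.0
tool_pos: [554.6, -126.4, 148.4]
tcp_rot: [-1.571, -0.002, 2.91]
contact_force: [0.0, -0.9, -0.8]
grip_width: 7.8
```

```bash
python3 - <<'E'
from st import *
o=bot.get_obs();print(o['time'],o['tool_pos'],psi_of(o),o['grip_width'])
R=(556.5,-127,-13.3)
plan((*S(R,0,0,0)[:2],o['tool_pos'][2],-103.3))
E
```

```text
24.0 [ 554.64551154 -126.39781429  148.44599637] -103.28817324779487 7.793266985616661
[[-0.002, 0.0, 0.0, 0.0]]
end [ 556.6 -126.9  148.4 -103.3]
```

>>> {"method": "arm_command", "body": {
  "deltas": [
    [-0.001,0.025,0,0],
    [0,0.025,0,0],
    [0,0.015,0,0],
    [0,0.012,0,0],
    [0,0.008,0,0]
  ]
}}

```text
time: 24.5
tool_pos: [556.0, -126.7, 63.7]
tcp_rot: [-1.571, -0.0, 2.91]
contact_force: [0.8, 0.7, -0.5]
grip_width: 7.8
```

>>> {"method": "arm_command", "body": {
  "deltas": [
    [0,0.004,0,0],
    [0,0.002,0,0],
    [0,0,0,0]
  ]
}}

```text
time: 24.8
tool_pos: [556.4, -127.6, 58.6]
tcp_rot: [-1.571, 0.001, 2.909]
contact_force: [0.1, -0.7, -0.8]
grip_width: 7.6
```

>>> {"method": "arm_command", "body": {
  "deltas": [
    [0,0.002,0,0],
    [0,0,0,0],
    [0,0,0,0]
  ]
}}

```text
time: 25.1
tool_pos: [556.2, -127.7, 56.4]
tcp_rot: [-1.571, 0.0, 2.909]
contact_force: [0.3, 0.1, -1.3]
grip_width: 8.0
```

>>> {"method": "arm_command", "body": {
  "deltas": [
    [0,0.001,0,0],
    [0,0,0,0]
  ]
}}

```text
time: 25.3
tool_pos: [556.1, -127.6, 55.2]
tcp_rot: [-1.571, 0.0, 2.909]
contact_force: [0.1, 0.7, -1.7]
grip_width: 8.0
```

>>> {"method": "arm_command", "body": {
  "deltas": [
    [0,0.001,0,0],
    [0,0,0,0]
  ]
}}

```text
time: 25.5
tool_pos: [556.1, -127.6, 54.1]
tcp_rot: [-1.571, -0.0, 2.909]
contact_force: [-0.3, -0.2, -1.6]
grip_width: 8.0
```

>>> {"method": "arm_command", "body": {
  "deltas": [
    [0,0.001,0,0],
    [0,0,0,0]
  ]
}}

```text
time: 25.7
tool_pos: [556.4, -127.7, 53.3]
tcp_rot: [-1.571, 0.001, 2.909]
contact_force: [-0.2, 0.8, -1.5]
grip_width: 7.6
```

>>> {"method": "arm_command", "body": {
  "deltas": [
    [0,0.001,0,0],
    [0,0,0,0]
  ]
}}

```text
time: 25.9
tool_pos: [557.0, -127.9, 52.8]
tcp_rot: [-1.57, 0.002, 2.909]
contact_force: [1.2, -1.3, 4.0]
grip_width: 8.0
```

>>> {"method": "arm_command", "body": {
  "deltas": [
    [0,0.001,0,0],
    [0,0,0,0]
  ]
}}

```text
time: 26.1
tool_pos: [557.2, -127.9, 52.5]
tcp_rot: [-1.57, 0.003, 2.909]
contact_force: [1.0, 0.7, 7.9]
grip_width: 7.7
```

>>> {"method": "arm_command", "body": {
  "deltas": [
    [0,-0.001,0,0],
    [0,0,0,0]
  ]
}}

```text
time: 26.3
tool_pos: [557.0, -127.9, 52.8]
tcp_rot: [-1.57, 0.002, 2.909]
contact_force: [2.6, 0.3, 4.9]
grip_width: 7.6
```

>>> {"method": "arm_command", "body": {
  "deltas": [
    [0,0,0,0],
    [0,0,0,0],
    [0,0,0,0]
  ],
  "claw": 208
}}

```text
time: 26.6
tool_pos: [555.5, -127.4, 51.6]
tcp_rot: [-1.571, -0.002, 2.909]
contact_force: [0.0, -0.0, 0.0]
grip_width: 16.2
```

>>> {"method": "arm_command", "body": {
  "deltas": [
    [0,-0.01,0,0],
    [0,-0.02,0,0],
    [0,-0.04,0,0],
    [0,-0.04,0,0],
    [0,0,0,0]
  ]
}}

```text
time: 27.1
tool_pos: [559.2, -128.6, 168.7]
tcp_rot: [-1.569, 0.011, 2.909]
contact_force: [0.0, -1.2, -0.1]
grip_width: 16.7
```

>>> {"method": "arm_command", "body": {
  "deltas": [
    [0,0,0,0],
    [0,0,0,0],
    [0,0,0,0]
  ],
  "claw": 128
}}

```text
time: 27.4
tool_pos: [555.4, -127.3, 160.9]
tcp_rot: [-1.571, -0.003, 2.909]
contact_force: [-0.0, 0.3, 0.4]
grip_width: 36.3
```

```bash
cat >> st.py <<'E'
R=(556.5,-127,-13.3)
def slotcheck(p,y):
    q=proj(p,[S(R,40*np.cos(t),y+s,57+40*np.sin(t)) for t in np.linspace(0,6.28,60) for s in(-4,4)])
    M=np.zeros(p['img'].shape[:2],np.uint8);cv2.fillConvexPoly(M,np.round(cv2.convexHull(q.astype(np.float32))).astype(int),1)
    K=teal(p)&(cv2.dilate(M,np.ones((9,9)))>0)
    return 'slot',y,'iou',round((K&(M>0)).sum()/((M>0)|K).sum(),2)
E
python3 - <<'E'
from st import *
o=bot.get_obs();T=o['tool_pos'];print(T,psi_of(o),o['contact_force'],o['grip_width'])
v=(482,274.7,12.7);a=S(v,-15,44,0)
plan((500,100,160,-40),(a[0],a[1],140,12.7),(a[0],a[1],56,12.7))
p=cap('scene');print(slotcheck(p,-60),slotcheck(p,0))
E
```

```text
[ 555.36061911 -127.32651927  160.90518336] -103.3209566782066 [-0.01469523  0.34000541  0.43323364] 36.29251991286668
[[0.013, 0.0, -0.026, -7.9], [0.01, 0.0, -0.028, -7.9], [0.006, 0.0, -0.029, -7.9], [0.002, 0.0, -0.029, -7.9], [-0.002, 0.0, -0.029, -7.9]]
[[-0.007, 0.0, -0.028, -7.9], [-0.01, 0.0, -0.027, -8.0], [-0.014, 0.001, -0.026, -7.9], [-0.02, 0.003, -0.024, -7.5], [-0.023, 0.003, -0.022, -7.5]]
[[-0.025, 0.003, -0.018, -7.5], [-0.027, 0.003, -0.015, -7.6], [-0.029, 0.003, -0.011, -7.5], [-0.031, 0.002, -0.008, -7.6], [-0.031, 0.003, -0.003, -7.5]]
[[0.0, 0.042, -0.0, -0.0], [0.0, 0.042, -0.0, -0.0]]
end [457.9 314.6  55.9  12.7]
('slot', -60, 'iou', np.float64(0.72)) ('slot', 0, 'iou', np.float64(0.73))
```

Two are placed. Third coaster.

>>> {"method": "arm_command", "body": {
  "deltas": [
    [0.013,0.0,-0.026,-7.9],
    [0.01,0.0,-0.028,-7.9],
    [0.006,0.0,-0.029,-7.9],
    [0.002,0.0,-0.029,-7.9],
    [-0.002,0.0,-0.029,-7.9]
  ]
}}

```text
time: 27.95
tool_pos: [519.7, 15.7, 161.4]
tcp_rot: [-1.572, -0.001, -2.679]
contact_force: [0.0, 0.2, -0.1]
grip_width: 45.5
```

>>> {"method": "arm_command", "body": {
  "deltas": [
    [-0.007,0.0,-0.028,-7.9],
    [-0.01,0.0,-0.027,-8.0],
    [-0.014,0.001,-0.026,-7.9],
    [-0.02,0.003,-0.024,-7.5],
    [-0.023,0.003,-0.022,-7.5]
  ]
}}

```text
time: 28.45
tool_pos: [488.2, 162.4, 154.4]
tcp_rot: [-1.572, -0.001, -2.002]
contact_force: [1.0, -0.4, -0.7]
grip_width: 45.9
```

>>> {"method": "arm_command", "body": {
  "deltas": [
    [-0.025,0.003,-0.018,-7.5],
    [-0.027,0.003,-0.015,-7.6],
    [-0.029,0.003,-0.011,-7.5],
    [-0.031,0.002,-0.008,-7.6],
    [-0.031,0.003,-0.003,-7.5]
  ]
}}

```text
time: 28.95
tool_pos: [457.9, 315.4, 140.3]
tcp_rot: [-1.572, -0.0, -1.344]
contact_force: [0.8, -0.1, -0.1]
grip_width: 45.8
```

>>> {"method": "arm_command", "body": {
  "deltas": [
    [0,0,0,0],
    [0,0,0,0],
    [0,0,0,0]
  ]
}}

```text
time: 29.25
tool_pos: [458.7, 313.4, 140.8]
tcp_rot: [-1.572, -0.001, -1.351]
contact_force: [-0.3, 0.2, 0.3]
grip_width: 45.9
```

```bash
python3 - <<'E'
from st import *
o=bot.get_obs();T=o['tool_pos'];print(T,psi_of(o),o['grip_width'])
v=(482,274.7,12.7)
w=cap('wrist');print(standfit(w,ys=(44,),x0=v))
a=S(v,-15,44,0)
plan((a[0],a[1],56,12.7))
E
```

```text
[458.68289903 313.39848953 140.78012319] 12.573084167455303 45.85503163962073
(array([481.09, 273.95,  11.39]), np.float64(0.011))
[[-0.001, 0.042, -0.0, -0.1], [-0.0, 0.043, -0.001, -0.0]]
end [457.7 314.   56.   12.7]
```

>>> {"method": "arm_command", "body": {
  "deltas": [
    [0,0.042,0,0],
    [0,0.028,0,0],
    [0,0.015,0,0],
    [0,0,0,0]
  ]
}}

```text
time: 29.7
tool_pos: [457.6, 312.5, 54.1]
tcp_rot: [-1.575, -0.001, -1.352]
contact_force: [0.6, 0.2, 0.2]
grip_width: 45.6
```

>>> {"method": "arm_command", "body": {
  "deltas": [
    [0,0,0,0],
    [0,0,0,0]
  ],
  "claw": 172
}}

```text
time: 29.9
tool_pos: [459.7, 314.3, 57.5]
tcp_rot: [-1.569, 0.0, -1.35]
contact_force: [-0.2, 0.5, 0.8]
grip_width: 34.0
```

>>> {"method": "arm_command", "body": {
  "deltas": [
    [0,-0.001,0.005,0],
    [0,-0.002,0.005,0],
    [0,-0.001,0.005,0]
  ],
  "claw": 183
}}

```text
time: 30.2
tool_pos: [474.2, 317.9, 61.0]
tcp_rot: [-1.569, 0.0, -1.349]
contact_force: [-0.6, -0.4, 0.5]
grip_width: 25.8
```

>>> {"method": "arm_command", "body": {
  "deltas": [
    [0,-0.002,0.005,0],
    [0,-0.001,0.005,0],
    [0,0,0,0]
  ],
  "claw": 200
}}

```text
time: 30.5
tool_pos: [484.0, 320.0, 63.4]
tcp_rot: [-1.57, 0.0, -1.35]
contact_force: [-0.4, -0.1, 0.3]
grip_width: 19.7
```

>>> {"method": "arm_command", "body": {
  "deltas": [
    [0,-0.001,0.004,0],
    [0,-0.001,0.003,0],
    [0,0,0,0]
  ],
  "claw": 216
}}

```text
time: 30.8
tool_pos: [490.4, 321.4, 65.3]
tcp_rot: [-1.57, -0.0, -1.35]
contact_force: [0.1, 0.5, 1.2]
grip_width: 13.9
```

>>> {"method": "arm_command", "body": {
  "deltas": [
    [0,0,0,0],
    [0,0,0,0],
    [0,0,0,0],
    [0,0,0,0]
  ],
  "claw": 255
}}

```text
time: 31.2
tool_pos: [488.8, 321.0, 65.1]
tcp_rot: [-1.573, -0.0, -1.349]
contact_force: [-5.4, -1.7, 5.2]
grip_width: 7.7
```

>>> {"method": "arm_command", "body": {
  "deltas": [
    [0,-0.02,0,0],
    [0,-0.04,0,0],
    [0,-0.048,0,0],
    [0,0,0,0],
    [0,0,0,0]
  ]
}}

```text
time: 31.7
tool_pos: [490.8, 321.6, 174.1]
tcp_rot: [-1.567, 0.001, -1.349]
contact_force: [-0.5, -0.3, -2.0]
grip_width: 8.0
```

```bash
python3 - <<'E'
from st import *
o=bot.get_obs();print(o['time'],o['tool_pos'],psi_of(o),o['contact_force'],o['grip_width'])
a=S(R,0,60,0)
plan((470,220,185,-20),(525,20,185,-103.3),(a[0],a[1],150,-103.3))
E
```

```text
31.7 [490.77521702 321.62923566 174.12246963] 12.683344695239265 [-0.49555037 -0.32797224 -2.00952743] 8.035829649051237
[[0.024, -0.003, -0.011, 8.2], [0.025, -0.003, -0.007, 8.2], [0.025, -0.002, -0.004, 8.1], [0.026, -0.003, 0.001, 8.2], [0.017, 0.0, 0.012, 8.3]]
[[0.015, 0.0, 0.014, 8.3], [0.013, 0.0, 0.016, 8.3], [0.01, 0.0, 0.018, 8.3], [0.008, 0.0, 0.019, 8.3], [0.005, 0.0, 0.02, 8.4]]
[[0.001, 0.0, 0.021, 8.3], [-0.001, 0.0, 0.021, 8.4], [-0.005, 0.0, 0.02, 8.3], [-0.007, 0.0, 0.02, 8.4], [-0.022, 0.012, 0.025, -0.0]]
[[-0.021, 0.012, 0.025, -0.0], [-0.022, 0.011, 0.025, -0.0]]
end [ 570.8  -68.3  150.1 -103.3]
```

>>> {"method": "arm_command", "body": {
  "deltas": [
    [0.024,-0.003,-0.011,8.2],
    [0.025,-0.003,-0.007,8.2],
    [0.025,-0.002,-0.004,8.1],
    [0.026,-0.003,0.001,8.2],
    [0.017,0.0,0.012,8.3]
  ]
}}

```text
time: 32.2
tool_pos: [473.3, 198.2, 182.6]
tcp_rot: [-1.573, -0.002, -2.071]
contact_force: [0.4, 0.4, -1.2]
grip_width: 7.8
```

>>> {"method": "arm_command", "body": {
  "deltas": [
    [0.015,0.0,0.014,8.3],
    [0.013,0.0,0.016,8.3],
    [0.01,0.0,0.018,8.3],
    [0.008,0.0,0.019,8.3],
    [0.005,0.0,0.02,8.4]
  ]
}}

```text
time: 32.7
tool_pos: [500.3, 99.0, 182.1]
tcp_rot: [-1.571, -0.003, -2.797]
contact_force: [0.9, 0.4, -0.7]
grip_width: 7.7
```

>>> {"method": "arm_command", "body": {
  "deltas": [
    [0.001,0.0,0.021,8.3],
    [-0.001,0.0,0.021,8.4],
    [-0.005,0.0,0.02,8.3],
    [-0.007,0.0,0.02,8.4],
    [-0.022,0.012,0.025,0.0]
  ]
}}

```text
time: 33.2
tool_pos: [539.3, -10.2, 171.5]
tcp_rot: [-1.571, -0.0, 2.906]
contact_force: [1.3, 0.4, -1.8]
grip_width: 7.7
```

>>> {"method": "arm_command", "body": {
  "deltas": [
    [-0.021,0.012,0.025,0.0],
    [-0.022,0.011,0.025,0.0],
    [0,0,0,0],
    [0,0,0,0],
    [0,0,0,0]
  ]
}}

```text
time: 33.7
tool_pos: [569.2, -67.8, 148.4]
tcp_rot: [-1.571, -0.002, 2.91]
contact_force: [-0.2, -0.0, -1.3]
grip_width: 7.9
```

```bash
python3 - <<'E'
from st import *
o=bot.get_obs();print(o['time'],o['tool_pos'],psi_of(o),o['grip_width'])
plan((*S(R,0,60,0)[:2],o['tool_pos'][2],-103.3))
E
```

```text
33.7 [569.23703359 -67.7513968  148.4383928 ] -103.29103061121947 7.885343318101472
[[-0.001, 0.0, 0.001, 0.0]]
end [ 570.   -69.   148.4 -103.3]
```

>>> {"method": "arm_command", "body": {
  "deltas": [
    [-0.001,0.025,0,0],
    [0,0.025,0,0],
    [0,0.015,0,0],
    [0,0.012,0,0],
    [0,0.008,0,0]
  ]
}}

```text
time: 34.2
tool_pos: [570.6, -67.9, 63.7]
tcp_rot: [-1.571, -0.0, 2.91]
contact_force: [0.1, -0.4, -0.7]
grip_width: 7.8
```

>>> {"method": "arm_command", "body": {
  "deltas": [
    [0,0.004,0,0],
    [0,0.002,0,0],
    [0,0,0,0]
  ]
}}

```text
time: 34.5
tool_pos: [571.2, -68.8, 58.6]
tcp_rot: [-1.571, 0.001, 2.909]
contact_force: [0.3, 0.6, -0.4]
grip_width: 7.8
```

>>> {"method": "arm_command", "body": {
  "deltas": [
    [0,0.002,0,0],
    [0,0.002,0,0],
    [0,0,0,0],
    [0,0,0,0]
  ]
}}

```text
time: 34.9
tool_pos: [570.9, -68.8, 54.2]
tcp_rot: [-1.571, 0.0, 2.909]
contact_force: [1.0, -0.7, -1.0]
grip_width: 7.7
```

>>> {"method": "arm_command", "body": {
  "deltas": [
    [0,0.001,0,0],
    [0,0,0,0]
  ]
}}

```text
time: 35.1
tool_pos: [570.8, -68.8, 53.1]
tcp_rot: [-1.571, -0.0, 2.909]
contact_force: [-0.0, 0.1, -1.4]
grip_width: 7.8
```

>>> {"method": "arm_command", "body": {
  "deltas": [
    [0,0.001,0,0],
    [0,0,0,0]
  ]
}}

```text
time: 35.3
tool_pos: [571.0, -68.8, 52.6]
tcp_rot: [-1.571, 0.0, 2.909]
contact_force: [-1.0, 0.7, 3.3]
grip_width: 7.7
```

>>> {"method": "arm_command", "body": {
  "deltas": [
    [0,-0.001,0,0],
    [0,0,0,0]
  ]
}}

```text
time: 35.5
tool_pos: [570.9, -68.8, 53.2]
tcp_rot: [-1.571, 0.0, 2.909]
contact_force: [0.4, -0.3, -0.7]
grip_width: 7.6
```

>>> {"method": "arm_command", "body": {
  "deltas": [
    [0,0,0,0],
    [0,0,0,0],
    [0,0,0,0]
  ],
  "claw": 208
}}

```text
time: 35.8
tool_pos: [570.9, -68.8, 53.2]
tcp_rot: [-1.571, 0.0, 2.909]
contact_force: [-0.8, 0.6, 0.7]
grip_width: 16.5
```

>>> {"method": "arm_command", "body": {
  "deltas": [
    [0,-0.01,0,0],
    [0,-0.02,0,0],
    [0,-0.04,0,0],
    [0,-0.04,0,0],
    [0,0,0,0]
  ]
}}

```text
time: 36.3
tool_pos: [574.2, -69.6, 170.0]
tcp_rot: [-1.571, 0.012, 2.909]
contact_force: [0.1, -0.5, -1.1]
grip_width: 16.7
```

>>> {"method": "arm_command", "body": {
  "deltas": [
    [0,0,0,0],
    [0,0,0,0],
    [0,0,0,0]
  ],
  "claw": 110
}}

```text
time: 36.6
tool_pos: [570.1, -68.6, 162.0]
tcp_rot: [-1.571, -0.003, 2.909]
contact_force: [-0.1, 0.6, -0.9]
grip_width: 36.4
```

```bash
python3 - <<'E'
from st import *
o=bot.get_obs();T=o['tool_pos'];print(T,psi_of(o),o['contact_force'],o['grip_width'])
plan((440,-290,280,-90))
p=cap('scene');print([slotcheck(p,y) for y in(-60,0,60)])
for n in('stopper','carafe_mouth','stopper_seat'):print(n,find(p,n))
E
```

```text
[570.12161858 -68.62934178 161.96858973] -103.32066289069317 [-0.11972292  0.59808577 -0.86751762] 36.390403899289794
[[0.013, -0.02, 0.041, -2.2], [0.014, -0.02, 0.04, -2.2], [0.016, -0.02, 0.04, -2.2], [0.017, -0.019, 0.039, -2.2], [0.019, -0.02, 0.039, -2.3]]
[[0.02, -0.019, 0.038, -2.2]]
end [ 439.6 -290.4  280.   -90. ]
[('slot', -60, 'iou', np.float64(0.71)), ('slot', 0, 'iou', np.float64(0.73)), ('slot', 60, 'iou', np.float64(0.71))]
stopper [([761.2, -4.0, 64.6], 0.19)]
carafe_mouth [([610.4, -321.2, 68.5], 0.61)]
stopper_seat [([446.3, -306.6, 24.8], 0.72)]
```

>>> {"method": "arm_command", "body": {
  "deltas": [
    [0.013,-0.02,0.041,-2.2],
    [0.014,-0.02,0.04,-2.2],
    [0.016,-0.02,0.04,-2.2],
    [0.017,-0.019,0.039,-2.2],
    [0.019,-0.02,0.039,-2.3]
  ]
}}

```text
time: 37.3
tool_pos: [460.8, -254.5, 262.7]
tcp_rot: [-1.571, -0.0, 3.105]
contact_force: [-0.0, -0.5, 0.3]
grip_width: 52.2
```

>>> {"method": "arm_command", "body": {
  "deltas": [
    [0.02,-0.019,0.038,-2.2],
    [0,0,0,0],
    [0,0,0,0],
    [0,0,0,0]
  ]
}}

```text
time: 37.7
tool_pos: [440.6, -289.6, 280.4]
tcp_rot: [-1.572, -0.001, -3.142]
contact_force: [-0.3, -0.1, 0.5]
grip_width: 52.0
```

```bash
python3 - <<'E'
from st import *
o=bot.get_obs();T=o['tool_pos'];print(o['time'],T,psi_of(o),o['grip_width'])
w=cap('wrist')
for n in('stopper','stopper_seat','carafe_mouth','carafe'):print(n,find(w,n))
p=cap('top')
for n in('stopper','carafe_mouth','carafe'):print(n,find(p,n))
im=np.hstack([w['img'],cv2.resize(p['img'][120:280,260:420],(288,288)) if 0 else np.vstack([p['img'][100:292,280:512],np.zeros((192,232,3),np.uint8)])])
cv2.imwrite('pics/c1.png',im[:,:,::-1])
E
```

```text
37.7 [ 440.55419041 -289.58333749  280.36808005] -89.99764898685743 52.027603532722786
stopper [([444.1, -299.6, 29.3], 0.67)]
stopper_seat [([436.7, -297.9, 26.7], 0.76)]
carafe_mouth [([593.8, -305.9, 67.9], 0.61), ([438.3, -298.5, 29.4], 0.5)]
carafe [([594.2, -303.4, 70.4], 0.55)]
stopper [([435.6, -292.5, 26.8], 0.59)]
carafe_mouth [([585.0, -295.6, 69.7], 0.83)]
carafe [([591.3, -292.6, 71.4], 0.74)]
```

View pics/c1.png

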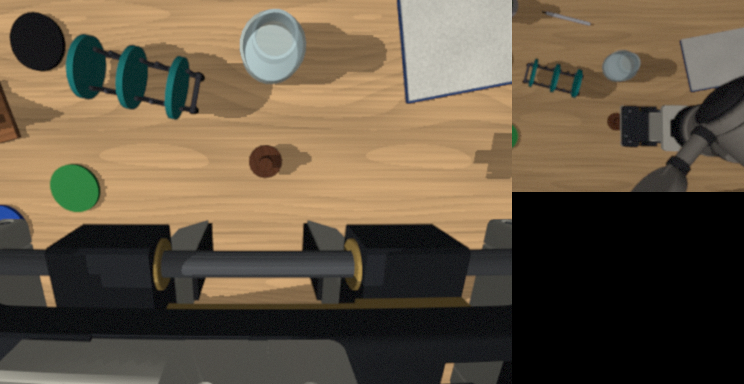

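Wrist view: three coasters stand in the rack. The carafe was knocked to about (592,-300), at pixel (272,46), and the stopper is at pixel (265,160). I'll fit the stopper's outline and grasp it.

```bash
cat > sp.py <<'E'
from st import *
def cyl(r,z0,z1): return np.vstack([np.c_[r*np.cos(th),r*np.sin(th),np.full(60,z)] for z in(z0,z1)])
def axfit(B,p,parts,x0,zoff=0):
    T=cv2.GaussianBlur(B.astype(np.float32),(0,0),1.5)
    def f(v):
        M=np.zeros(T.shape,np.uint8)
        for P in parts: cv2.fillConvexPoly(M,np.round(cv2.convexHull(proj(p,P+[v[0],v[1],zoff]).astype(np.float32))*16).astype(int),255,shift=4)
        return float(((cv2.GaussianBlur(M/255.,(0,0),1.5)-T)**2).sum()/T.sum())
    s=minimize(f,x0,method='Nelder-Mead',options=dict(initial_simplex=np.array(x0)+np.array([[0,0],[10,0],[0,10]])))
    return s.x.round(1),round(s.fun,3)
STOP=[cyl(25,22,27),cyl(10,27,51),cyl(17,0,22)]
E
python3 - <<'E'
from sp import *
w=cap('wrist')
B=vision.regions_of(w,'stopper');B=[b for b in B if abs(np.argwhere(b['mask']).mean(0)-[160,265]).max()<15]
for b in B[:2]: print('reg',b['confidence'],b['mask'].sum(),axfit(b['mask'],w,STOP,(442,-298)))
i=w['img'].astype(int);D=(i[...,0]<120)&(i[...,0]-i[...,2]>10);K=np.zeros(D.shape,bool);K[130:195,235:295]=D[130:195,235:295]
_,L,s,_=cv2.connectedComponentsWithStats(K.astype(np.uint8));K=L==1+np.argmax(s[1:,4]);print('seg',K.sum(),axfit(K,w,STOP,(442,-298)))
print('mouth',ray(w,(275,43),115))
for b in vision.regions_of(w,'carafe')[:1]:
    m=b['mask'];a=np.argwhere(m);print('carafe',a.min(0),a.max(0),axfit(m,w,[cyl(42,2,70),cyl(25.5,80,115)],(592,-300)))
E
```

```text
reg 0.88 866 (array([ 441.9, -301.1]), np.float64(0.012))
seg 859 (array([ 442.3, -301.5]), np.float64(0.018))
mouth [ 585.7074052  -309.11602549  115.        ]
carafe [  9 239] [ 82 304] (array([ 592.7, -307.7]), np.float64(0.04))
```

>>> {"method": "arm_command", "body": {
  "deltas": [
    [-0.001,0.04,0.006,0],
    [0,0.048,0.006,0],
    [0,0.048,0,0],
    [0,0.048,0,0],
    [0,0.03,0,0]
  ]
}}

```text
time: 38.8
tool_pos: [440.0, -301.5, 64.0]
tcp_rot: [-1.573, -0.003, 3.141]
contact_force: [1.2, -0.0, 0.4]
grip_width: 52.2
```

>>> {"method": "arm_command", "body": {
  "deltas": [
    [0,0.02,0,0],
    [0,0.01,0,0],
    [0,0,0,0],
    [0,0,0,0]
  ]
}}

```text
time: 39.2
tool_pos: [442.0, -303.2, 38.2]
tcp_rot: [-1.57, 0.001, 3.141]
contact_force: [-0.3, 0.2, 0.4]
grip_width: 51.8
```

```bash
python3 - <<'E'
from sp import *
o=bot.get_obs();T=o['tool_pos'];print(T,psi_of(o),o['contact_force'])
w=cap('wrist')
for b in vision.regions_of(w,'stopper')[:2]:
  a=np.argwhere(b['mask']);print(b['confidence'],a.min(0),a.max(0),axfit(b['mask'],w,STOP,(442,-301)))
p=cap('scene')
for b in vision.regions_of(p,'stopper')[:1]:
  a=np.argwhere(b['mask']);print(b['confidence'],a.mean(0),proj(p,[[442,-301,25]]))
E
```

```text
[ 441.99100335 -303.18425973   38.16251753] -90.02245557141136 [-0.28413987  0.24551599  0.40527337]
0.76 [185 218] [250 289] (array([ 442. , -300.7]), np.float64(0.017))
0.72 [266.18772563 160.23104693] [[160.21023419 266.08565005]]
```

>>> {"method": "arm_command", "body": {
  "deltas": [
    [0,0.012,-0.002,0],
    [0,0.008,0,0],
    [0,0.004,0,0],
    [0,0,0,0]
  ]
}}

```text
time: 39.8
tool_pos: [440.9, -300.1, 12.2]
tcp_rot: [-1.572, -0.001, 3.141]
contact_force: [1.0, -0.4, 0.3]
grip_width: 52.5
```

>>> {"method": "arm_command", "body": {
  "deltas": [
    [0,0,0,0],
    [0,0,0,0],
    [0,0,0,0],
    [0,0,0,0],
    [0,0,0,0]
  ],
  "claw": 255
}}

```text
time: 40.3
tool_pos: [441.5, -300.7, 13.4]
tcp_rot: [-1.57, 0.0, 3.141]
contact_force: [-0.6, -0.6, 0.2]
grip_width: 19.0
```

Gripped (19 mm). Lifting, and moving short of the carafe for a close look at its mouth.

>>> {"method": "arm_command", "body": {
  "deltas": [
    [0,-0.02,0,0],
    [0,-0.045,0,0],
    [0,-0.045,0,0],
    [0,-0.045,0,0],
    [0,-0.02,0,0]
  ]
}}

```text
time: 40.8
tool_pos: [442.6, -301.6, 192.7]
tcp_rot: [-1.566, 0.005, 3.141]
contact_force: [0.8, -0.3, -1.0]
grip_width: 18.9
```

>>> {"method": "arm_command", "body": {
  "deltas": [
    [-0.03,0,0,0],
    [-0.035,0,0,0],
    [-0.03,0,0,0],
    [0,0,0,0],
    [0,0,0,0]
  ]
}}

```text
time: 41.3
tool_pos: [536.1, -300.2, 187.4]
tcp_rot: [-1.572, -0.002, -3.141]
contact_force: [0.5, 1.0, -1.0]
grip_width: 19.2
```

```bash
python3 - <<'E'
from sp import *
o=bot.get_obs();T=o['tool_pos'];print(o['time'],T,psi_of(o),o['grip_width'])
w=cap('wrist')
print(find(w,'carafe_mouth'))
q=proj(w,cyl(25.5,115,115)[:60]+[592,-307,0])
b=vision.regions_of(w,'carafe')[0];m=b['mask'];a=np.argwhere(m);print(a.min(0),a.max(0))
print('carafe',axfit(m,w,[cyl(42,2,70),cyl(25.5,80,115)],(592,-307)))
c=proj(w,[[592,-307,115]])[0].astype(int);print(c)
x0,y0=c[0]-75,max(0,c[1]-75)
A=cv2.resize(w['img'][y0:y0+150,x0:x0+150],(600,600),interpolation=cv2.INTER_CUBIC)
for k in q: cv2.circle(A,(int((k[0]-x0+.5)*4),int((k[1]-y0+.5)*4)),1,(255,0,0),-1)
for i in range(0,600,100): cv2.putText(A,f'{x0+i//4}',(i,10),0,.4,(0,0,0));cv2.putText(A,f'{y0+i//4}',(0,i+10),0,.4,(0,0,0))
cv2.imwrite('pics/c2.png',A[:,:,::-1]);np.save('c2w.npy',w['c2w'])
E
```

```text
41.3 [ 536.13062074 -300.2026015   187.41706384] -89.96636578996686 19.1689935284953
[([595.6, -306.3, 62.6], 0.79)]
[ 83 225] [166 306]
carafe (array([ 594.5, -308.2]), np.float64(0.035))
[265 131]
```

View pics/c2.png

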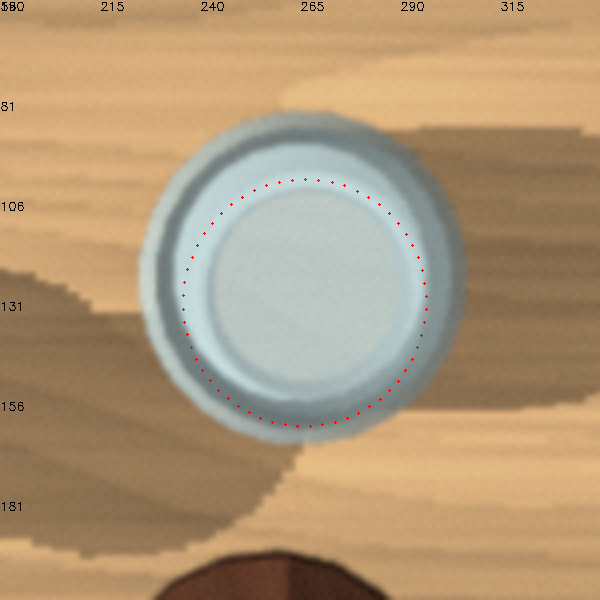

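The close view shows concentric circles. The opening (radius about 97 zoomed px) is centred at full-frame pixel (266.5,127) and the body at (265,125), both consistent with one vertical axis.

```bash
python3 - <<'E'
from sp import *
o=bot.get_obs();T=o['tool_pos'];w=cap('wrist')
print('mouth',ray(w,(266.5,127),115),'body',ray(w,(265,125),65))
m=ray(w,(266.5,127),115)
# held stopper: project expected collar outline; visible top edge at full-frame row ~ 56+550/4
print('collar top row expected',[proj(w,cyl(25,22,27)+[T[0]+dx,T[1],T[2]-13.4])[:,1].min().round(1) for dx in(0,.5,3)],'obs ~',56+551/4-.5)
plan((m[0]-.5,m[1]+.5,150,-90))
E
```

```text
mouth [ 595.38640968 -308.27689898  115.        ] body [ 595.10313583 -308.26718282   65.        ]
collar top row expected [np.float64(192.9), np.float64(192.1), np.float64(188.1)] obs ~ 193.25
[[-0.03, 0.019, 0.003, -0.0], [-0.029, 0.019, 0.004, -0.1]]
end [ 594.5 -307.8  150.4  -90. ]
```

>>> {"method": "arm_command", "body": {
  "deltas": [
    [-0.03,0.02,0.004,0.0],
    [-0.029,0.02,0.004,0.0],
    [0,0.01,0,0],
    [0,0,0,0],
    [0,0,0,0]
  ]
}}

```text
time: 42.0
tool_pos: [594.6, -308.9, 138.9]
tcp_rot: [-1.571, -0.0, 3.141]
contact_force: [0.2, -0.5, -0.5]
grip_width: 18.9
```

>>> {"method": "arm_command", "body": {
  "deltas": [
    [0,0,0,0],
    [0,0,0,0]
  ]
}}

```text
time: 42.2
tool_pos: [595.3, -309.1, 139.8]
tcp_rot: [-1.569, 0.002, 3.141]
contact_force: [-0.7, -0.6, -0.4]
grip_width: 19.1
```

>>> {"method": "arm_command", "body": {
  "deltas": [
    [0,0.008,-0.001,0],
    [0,0.005,0,0],
    [0,0.004,0,0],
    [0,0,0,0]
  ]
}}

```text
time: 42.6
tool_pos: [594.9, -307.3, 120.1]
tcp_rot: [-1.572, -0.002, 3.141]
contact_force: [0.3, -0.4, -1.0]
grip_width: 19.1
```

>>> {"method": "arm_command", "body": {
  "deltas": [
    [0,0.004,0,0],
    [0,0.003,0,0],
    [0,0.003,0,0],
    [0,0,0,0]
  ]
}}

```text
time: 43.0
tool_pos: [595.2, -307.5, 110.6]
tcp_rot: [-1.571, -0.001, 3.141]
contact_force: [0.6, -0.8, -0.7]
grip_width: 19.1
```

>>> {"method": "arm_command", "body": {
  "deltas": [
    [0,0.002,0,0],
    [0,0.001,0,0],
    [0,0,0,0]
  ]
}}

```text
time: 43.3
tool_pos: [595.4, -307.6, 108.1]
tcp_rot: [-1.571, -0.0, 3.141]
contact_force: [-0.2, -0.3, -0.9]
grip_width: 19.3
```

Going in without contact; the collar should meet the rim at about 106.

>>> {"method": "arm_command", "body": {
  "deltas": [
    [0,0.001,0,0],
    [0,0,0,0]
  ]
}}

```text
time: 43.5
tool_pos: [595.4, -307.6, 107.1]
tcp_rot: [-1.571, -0.0, 3.141]
contact_force: [-0.1, 0.3, -0.4]
grip_width: 19.2
```

>>> {"method": "arm_command", "body": {
  "deltas": [
    [0,0.001,0,0],
    [0,0,0,0]
  ]
}}

```text
time: 43.7
tool_pos: [595.5, -307.7, 106.4]
tcp_rot: [-1.571, 0.0, 3.141]
contact_force: [0.4, 0.7, 0.3]
grip_width: 19.0
```

>>> {"method": "arm_command", "body": {
  "deltas": [
    [0,0.001,0,0],
    [0,0,0,0]
  ]
}}

```text
time: 43.9
tool_pos: [595.5, -307.8, 106.3]
tcp_rot: [-1.57, 0.001, 3.141]
contact_force: [-2.0, 0.2, 4.7]
grip_width: 19.0
```

>>> {"method": "arm_command", "body": {
  "deltas": [
    [0,0.001,0,0],
    [0,0,0,0]
  ]
}}

```text
time: 44.1
tool_pos: [595.7, -307.9, 106.2]
tcp_rot: [-1.57, 0.002, 3.141]
contact_force: [-4.1, 1.1, 8.6]
grip_width: 19.1
```

Contact came at 106.3, right where it should. One more push, then back off, release and retreat.

>>> {"method": "arm_command", "body": {
  "deltas": [
    [0,0.002,0,0],
    [0,0,0,0],
    [0,0,0,0]
  ]
}}

```text
time: 44.4
tool_pos: [596.1, -308.1, 106.2]
tcp_rot: [-1.568, 0.003, 3.141]
contact_force: [-4.8, 3.0, 17.9]
grip_width: 18.8
```

>>> {"method": "arm_command", "body": {
  "deltas": [
    [0,-0.003,0,0],
    [0,0,0,0]
  ]
}}

```text
time: 44.6
tool_pos: [595.7, -307.9, 106.2]
tcp_rot: [-1.57, 0.001, 3.141]
contact_force: [-1.4, 1.6, 7.6]
grip_width: 19.4
```

>>> {"method": "arm_command", "body": {
  "deltas": [
    [0,0,0,0],
    [0,0,0,0],
    [0,0,0,0],
    [0,0,0,0]
  ],
  "claw": 140
}}

```text
time: 45.0
tool_pos: [595.3, -307.6, 104.7]
tcp_rot: [-1.571, -0.001, 3.141]
contact_force: [0.4, -0.7, -1.2]
grip_width: 40.7
```

>>> {"method": "arm_command", "body": {
  "deltas": [
    [0,-0.01,0,0],
    [0,-0.02,0,0],
    [0,-0.04,0,0],
    [0,-0.04,0,0],
    [0.03,-0.03,0,0]
  ]
}}

```text
time: 45.5
tool_pos: [567.5, -307.6, 248.0]
tcp_rot: [-1.569, 0.004, -3.14]
contact_force: [0.2, -0.4, 0.2]
grip_width: 41.2
```

>>> {"method": "arm_command", "body": {
  "deltas": [
    [0.045,0,0,0],
    [0.045,0,0,0],
    [0.03,0,0,0],
    [0,0,0,0],
    [0,0,0,0]
  ]
}}

```text
time: 46.0
tool_pos: [445.6, -308.0, 246.4]
tcp_rot: [-1.569, 0.002, 3.14]
contact_force: [0.9, 0.1, 0.2]
grip_width: 41.4
```

```bash
python3 - <<'E'
from sp import *
o=bot.get_obs();print(o['time'],o['tool_pos'],o['contact_force'],o['grip_width'])
w=cap('wrist');p=cap('scene');t=cap('top')
print([slotcheck(p,y) for y in(-60,0,60)])
for n,P in(('w',w),('s',p),('t',t)): print(n,'seat',find(P,'stopper_seat')[:1],'stopper',find(P,'stopper')[:1],'carafe',find(P,'carafe')[:1],'teal n',teal(P).sum())
for n,P in(('w',w),('s',p)):
  for b in vision.regions_of(P,'stopper')[:1]: print(n,axfit(b['mask'],P,STOP[:2],(595,-308),zoff=93))
c=proj(p,[[575,-230,60]])[0].astype(int)
cv2.imwrite('pics/f.png',np.hstack([w['img'][:300,60:400],cv2.resize(p['img'][c[1]-60:c[1]+60,c[0]-75:c[0]+75],(375,300))])[:,:,::-1])
E
```

```text
46.0 [ 445.621345   -307.98809328  246.44667578] [0.88317346 0.10272623 0.18418427] 41.438318891066004
[('slot', -60, 'iou', np.float64(0.71)), ('slot', 0, 'iou', np.float64(0.73)), ('slot', 60, 'iou', np.float64(0.72))]
w seat [([590.2, -304.2, 119.8], 0.6)] stopper [] carafe [([572.8, -306.3, 73.4], 0.68)] teal n 6116
s seat [([599.7, -312.4, 122.0], 0.85)] stopper [([601.3, -315.6, 119.1], 0.72)] carafe [([615.1, -334.5, 67.6], 0.78)] teal n 993
t seat [([593.0, -302.2, 122.2], 0.79)] stopper [([586.2, -305.7, 120.0], 0.56)] carafe [([579.2, -282.6, 69.4], 0.79)] teal n 478
w (array([ 596.8, -307.7]), np.float64(0.005))
s (array([ 595. , -306.7]), np.float64(0.007))
```

View pics/f.png

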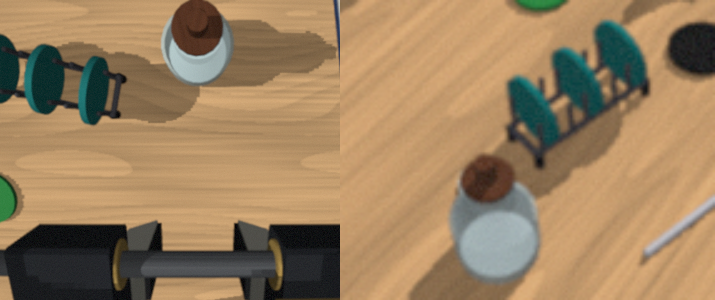

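The final view shows the stopper home and upright on the standing carafe, three coasters standing in the rack, and the gripper clear. The stopper outline fits at foot height 93 mm with cost 0.005–0.007. Handing in.

```bash
python3 -c "
from plant import job
print(job.close_job())"
```

```text
the job is handed in; nothing more can be done
None
```

The job is done and handed in at about 46 s of robot time, with no verdict reported. There were three teal coasters. I tipped each one upright on its pegs and set it gently in the rack, in slots y = -60, 0 and 60 mm. I then pushed the stopper home in the carafe and let go of everything.

**Last checks:**
- **Coasters:** all three stand in their slots in the final pictures. Overlap with the expected outline was a steady 0.71–0.73. The tines and the pixel-level colour mask account for at least part of the shortfall.
- **Stopper:** the collar met the rim at the expected height. I pushed to 18 N without it sinking further. Its outline fits an upright, fully seated stopper in two cameras (cost 0.005–0.007).
- **Other things:** I never moved the arm near the cactus, tray, stylus or look-alike coasters.

**What disagreed or went wrong:**
- **Fingertips:** they sit about 26 mm higher than the tool-frame text says. My first grasp therefore closed on air above the coaster, and I corrected for this afterwards.
- **Carafe:** it was knocked a few centimetres aside during the run, so I measured it again before closing it.
- **Network positions:** they differed by 1–4 cm between cameras for the clear carafe, so I used a fit of the mouth in a close wrist picture instead.

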